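Load the sample carrier and run it down the analyser's infeed chute

ROBOT

A 7-joint arm with a two-finger parallel gripper is mounted at the origin on the work surface. World frame = base frame: x ahead of the robot, y to its left, z up, the work surface at z = 0. Lengths are in m, angles in rad, forces in N, time in s.
With the tool pointing down it reaches from about 0.4 to 0.85 m from the base axis. Payload 4.5 kg.
Tool frame: the origin (TCP) lies midway between the tips of the shut fingers; the grasp point (between the pads) lies 19 mm behind it; z points along the fingers, y is the line along which they close (so a half turn about z gives the same grasp; the last joint's range is limited). The gripper opens to 88 mm and grips with 3 to 60 N. Pads are 18 mm wide; open, the fingers measure 123 mm over their backs; the gripper's body (75 mm by 187 mm) begins 45 mm behind the grasp point.
Start: joints at [0.034, 0.689, -0.195, 1.565, 0.157, 0.902, -0.215], TCP at [0.625, 0, 0.239] pointing down, gripper open.
Joint ranges: [-3.01, 3.01], [-0.46, 2.08], [-1.47, 1.51], [0.13, 2.56], [-1, 4.14], [0.04, 2.09], [-2.66, 2.66]. Speed limits (rad/s): [2.57, 2.57, 3.14, 3.14, 3.14, 3.14, 3.14].

INTERFACE

Orientations are given as a unit quaternion [w, x, y, z].
In Python, from rig import sensors, vision, sign_off gives the robot as it stands. The module is installed in compiled form; this text tells all that it offers.
- The arm moves only by the shell command python3 -m pendant 'ROWS' [FORCE]. ROWS is JSON, one flat list of numbers, 5 for each row, row after row: the opening in per cent of the stroke, from 0 (shut) to 100 (fully open), then the shift along the world's x, y, z in m, then the turn about the world's z in degrees. A call has 1 to 5 rows; each row shifts and turns the commanded pose from where the row before left it; what a row does not reach is not made up. A row lasts 1/8 s, in which the tool goes at most 62.5 mm and 10.7 degrees, less where a joint would pass 70% of its speed; a pose out of reach is approached as far as the arm can. A call with a gripper value outside its range is refused whole. The fingers move at their own pace and stop on an object; FORCE is the grip in N (left out, the last holds). Time passes only in rows, so rows that do not move let the fingers close. It gives the time, the measured TCP pose, the force, the opening and the grip force at its end, in the units of the state.
- sensors.sense(): the state, without advancing time (a new reading comes with each control period).
- vision.read_camera(name): name is "scene" or "side" or "wrist"; returns the picture (480x640x3 uint8, red, green, blue); there is no depth.
- vision.camera_info(name): a dict with "fx", "fy", "cx", "cy" (pixels), "D" ([k1, k2, p1, p2, k3] as OpenCV has them; the pictures are not rectified), "extrinsics" (4x4, takes a point from camera to world coordinates); the wrist camera has in their place "T_tool_cam" (4x4, takes a point from camera to tool coordinates, whose origin is the TCP and whose axes are the flange's). Camera axes: x right, y up, looking along -z (the intrinsics and any distortion apply to the point x, -y, -z); pixel columns grow to the right and rows downward; lengths in m; the calibration is good to about 2 mm. A picture is of the moment at which its call begins: read the wrist's pose just before it. camera_info takes no time and is no camera call.
- sign_off(): hands the job in; it is judged then, once.
The state is a dict: "clock": time; "joints": joint angles; "dq": joint speeds; "joint_efforts": joint torques, N m; "tcp_pos": TCP position; "ee_rot": TCP orientation; "contact_force": force on the tool from outside, world axes, zero at the start; "moment": the same for the moment, N m; "gripper_width": finger opening in m; "grasp_force": force on a finger pad.
Only numpy, scipy, OpenCV 4.12 (cv2) and the standard library are available. Lean on these libraries where they do the work, as an engineer would, in place of code of your own. Each camera call takes 0.05 s, during which the arm holds its last target. There are 200 camera calls.

TASK

Feed the analyser: stand the blue carrier on the level loading platform with its handle upstream, put every purple-capped tube into it foot down, one to a pocket, and swing the red-knobbed stop closed across the chute. Then push the loaded carrier down the slope until it rests squarely against the stop, and when it is home press the green start button. Leave the yellow-capped tubes and everything else on the bench where they are.

Things in the scene. Friction and masses are not known exactly. Their poses are not given: they have to be found in the camera images.
- carrier: blue sample carrier, loose, 0.26 kg: block 160 mm long (its y), 42 mm wide (x), 60 mm high, 4 mm walls, four pockets in line; a white foot 8 mm high runs on from y = +80 to +128 mm to the push handle. Front face at y = -80 mm. Origin under the middle of the block. Starts empty on the bench, handle to the robot's left. Does not slide down the slope by itself, must be pushed
- handle (a point): middle of the rear (upstream) face of the carrier's white push handle, an upright plate 38 mm wide, 8 mm thick, 86 mm high; this point is 55 mm above the carrier's underside, at its x = 0, y = +128 mm
- pocket1 (a point): centre of the mouth of the carrier's front pocket, at carrier x = 0, y = -58.5 mm; the other three follow every 39 mm towards the handle (y = -19.5, +19.5, +58.5 mm). Each is 35 mm (along y) by 34 mm (x); its floor lies 54 mm below its mouth (6 mm above the underside) and the cross walls between end 4 mm below the mouth
- feeder: the cream analyser's infeed, fixed. Origin on the bench under the edge between platform and slope; items travel along -y. Level platform: y = 0 to +250 mm, top 85 mm above the bench, side rails 20 mm high leaning outwards from a 51 mm wide floor. Chute falls 12 degrees from y = 0 to -337 mm, rails 14 mm high, 52 mm apart. Analyser 220 mm high at y = -345 mm; control pod 57 mm high at -x
- head (a point): point on the platform's top surface, lane centre, 100 mm upstream of the start of the slope: where the carrier's origin comes when it stands whole on the platform, its y axis along this frame's y axis (handle upstream). Frame axes: y upstream along the lane, z up
- stop (a point): point on the slope's surface, lane centre, at the upstream face of the rubber buffer when the stop arm is closed; y points up the slope along the lane, z square to the slope, x across. A carrier fully against the stop has its origin 80 mm up the slope from here (y = +0.080), z = 0
- gate (a joint): angle of the escapement stop, a steel arm on a pivot square to the slope at the lane's far side (+x of the feeder): 0 parked open, pointing upstream; 1.571 closed, straight across the lane on its end stop (a carrier presses it further shut). Closes counter-clockwise from above. Arm 78 mm long, rubber buffer on its upstream side, 20 to 50 mm above the slope. Stays where left; 1.5 N moves it
- gate_knob (a point): point near the top of the red upright knob on the stop arm, a cylinder 16 mm in diameter and 46 mm high, 48 mm from the pivot; the knob's top is 12 mm above this point. Its z axis runs along the knob
- gate_hinge (a point): point on the stop arm's pivot axis, level with the knob point; z along the pivot axis
- start (a joint): travel of the analyser's start button in m: 0 up, 0.006 fully pressed, springs back; about 5 N
- start_top (a point): top of the green start button, 30 mm in diameter, on the control pod; pressed straight down
- rack: the orange bench rack, fixed, 126 by 133 mm: two strips of three pockets along its y axis (pitch 43 mm), strips at x = -42 and +42 mm, 55 mm high, pocket floors at 4 mm, a thin fin 70 mm high between the strips. Origin under its middle
- tube1: sample tube with a purple cap, self-standing: 29 mm in diameter, 118 mm tall with a flat foot tapering over the last 8 mm; the cap is 33 mm in diameter and the top 20 mm. About 60 g. Origin at the middle of its foot, z up to the cap. Starts upright in the rack, cap up; may be absent
- tube2: sample tube with a purple cap, self-standing: 29 mm in diameter, 118 mm tall with a flat foot tapering over the last 8 mm; the cap is 33 mm in diameter and the top 20 mm. About 60 g. Origin at the middle of its foot, z up to the cap. Starts upright in the rack, cap up; may be absent
- tube3: sample tube with a purple cap, self-standing: 29 mm in diameter, 118 mm tall with a flat foot tapering over the last 8 mm; the cap is 33 mm in diameter and the top 20 mm. About 60 g. Origin at the middle of its foot, z up to the cap. Starts upright in the rack, cap up; may be absent
- tube4: sample tube with a purple cap, self-standing: 29 mm in diameter, 118 mm tall with a flat foot tapering over the last 8 mm; the cap is 33 mm in diameter and the top 20 mm. About 60 g. Origin at the middle of its foot, z up to the cap. Starts upright in the rack, cap up; may be absent
- ytube1: tube like the sample tubes but with a yellow cap, in the same rack; stays where it is. Origin at its foot
- ytube2: tube like the sample tubes but with a yellow cap, in the same rack; stays where it is. Origin at its foot
- wash_bottle: white bottle with a yellow label, 68 mm in diameter, 170 mm tall, beyond the chute; bystander, origin under it
- amber_bottle: brown bottle, 72 mm in diameter, 160 mm tall; bystander, origin under it
- tip_box: orange pipette tip box, 85 x 125 x 90 mm; bystander, origin under it
- blue_cap: loose blue screw ring, 52 mm in diameter, 22 mm high; bystander, origin under it
- micro_rack: green rack for micro tubes, 90 x 130 x 35 mm; bystander, origin under it
- pen: black and green marker pen lying on the bench, 134 mm long; bystander, origin under its barrel
Mind the look-alikes: they are no part of the job. Leave any black or turquoise look-alike of the tube1 alone.

How it is judged:
On the way, in this order (a step that is already met when the one before it is completed fails the run):
1. the carrier stands level on the loading platform, handle upstream, with every purple-capped tube in its pockets, and the stop is closed (x of carrier in the frame of head between -0.015 and 0.015 m and y of carrier in the frame of head between -0.06 and 0.06 m and z of carrier in the frame of head between -0.004 and 0.008 m and angle between carrier's own z axis and vertical below 0.06 rad and angle between the y axis of carrier and the y axis of head, either way round below 0.15 rad and z of tube1 in the frame of carrier between -0.004 and 0.016 m and x of tube1 in the frame of carrier between -0.012 and 0.012 m and y of tube1 in the frame of carrier between -0.075 and 0.075 m and angle between the z axis of each of tube1, tube2, tube3, tube4 and the z axis of carrier, either way round below 0.25 rad and z of tube2 in the frame of carrier between -0.004 and 0.016 m and x of tube2 in the frame of carrier between -0.012 and 0.012 m and y of tube2 in the frame of carrier between -0.075 and 0.075 m and z of tube3 in the frame of carrier between -0.004 and 0.016 m and x of tube3 in the frame of carrier between -0.012 and 0.012 m and y of tube3 in the frame of carrier between -0.075 and 0.075 m and z of tube4 in the frame of carrier between -0.004 and 0.016 m and x of tube4 in the frame of carrier between -0.012 and 0.012 m and y of tube4 in the frame of carrier between -0.075 and 0.075 m and value of joint gate above 1.45 rad), for 0.2 s.
2. the loaded carrier slides down the slope between its rails (x of carrier in the frame of stop between -0.015 and 0.015 m and y of carrier in the frame of stop between 0.095 and 0.165 m and z of carrier in the frame of stop between -0.005 and 0.01 m and z of tube1 in the frame of carrier between -0.004 and 0.016 m and x of tube1 in the frame of carrier between -0.012 and 0.012 m and y of tube1 in the frame of carrier between -0.075 and 0.075 m and angle between the z axis of each of tube1, tube2, tube3, tube4 and the z axis of carrier, either way round below 0.25 rad and z of tube2 in the frame of carrier between -0.004 and 0.016 m and x of tube2 in the frame of carrier between -0.012 and 0.012 m and y of tube2 in the frame of carrier between -0.075 and 0.075 m and z of tube3 in the frame of carrier between -0.004 and 0.016 m and x of tube3 in the frame of carrier between -0.012 and 0.012 m and y of tube3 in the frame of carrier between -0.075 and 0.075 m and z of tube4 in the frame of carrier between -0.004 and 0.016 m and x of tube4 in the frame of carrier between -0.012 and 0.012 m and y of tube4 in the frame of carrier between -0.075 and 0.075 m and value of joint gate above 1.45 rad), for 0.02 s.
3. the carrier rests against the closed stop (x of carrier in the frame of stop between -0.012 and 0.012 m and y of carrier in the frame of stop between 0.074 and 0.0845 m and z of carrier in the frame of stop between -0.005 and 0.006 m and angle between the z axis of carrier and the z axis of stop, either way round below 0.06 rad and angle between the y axis of carrier and the y axis of stop, either way round below 0.15 rad and value of joint gate above 1.45 rad and linear speed of carrier below 0.02 m/s), for 0.2 s.
4. the start button is pressed with the carrier home (value of joint start above 0.004 m and x of carrier in the frame of stop between -0.012 and 0.012 m and y of carrier in the frame of stop between 0.074 and 0.0845 m and z of carrier in the frame of stop between -0.005 and 0.006 m and angle between the z axis of carrier and the z axis of stop, either way round below 0.06 rad and angle between the y axis of carrier and the y axis of stop, either way round below 0.15 rad), for 0.04 s.
At the end, for the whole second after the job is handed in: Carrier square in the lane, front within 4 mm of the closed stop (within 7 degrees of straight across); every purple-capped tube foot down in a carrier pocket, foot within 10 mm of its floor, leaning under 14 degrees; start button pressed and up again; all at rest (x of carrier in the frame of stop between -0.012 and 0.012 m and y of carrier in the frame of stop between 0.074 and 0.0845 m and z of carrier in the frame of stop between -0.005 and 0.006 m and angle between the z axis of carrier and the z axis of stop, either way round below 0.06 rad and angle between the y axis of carrier and the y axis of stop, either way round below 0.15 rad and z of tube1 in the frame of carrier between -0.004 and 0.016 m and x of tube1 in the frame of carrier between -0.012 and 0.012 m and y of tube1 in the frame of carrier between -0.075 and 0.075 m and angle between the z axis of each of tube1, tube2, tube3, tube4 and the z axis of carrier, either way round below 0.25 rad and z of tube2 in the frame of carrier between -0.004 and 0.016 m and x of tube2 in the frame of carrier between -0.012 and 0.012 m and y of tube2 in the frame of carrier between -0.075 and 0.075 m and z of tube3 in the frame of carrier between -0.004 and 0.016 m and x of tube3 in the frame of carrier between -0.012 and 0.012 m and y of tube3 in the frame of carrier between -0.075 and 0.075 m and z of tube4 in the frame of carrier between -0.004 and 0.016 m and x of tube4 in the frame of carrier between -0.012 and 0.012 m and y of tube4 in the frame of carrier between -0.075 and 0.075 m and value of joint gate above 1.45 rad and value of joint start below 0.002 m and linear speed of carrier below 0.01 m/s and linear speed of each of tube1, tube2, tube3, tube4 below 0.02 m/s); the robot touches nothing.
It fails at once if a bystander (yellow-capped tube, bottle, box, rack, ring or pen) is moved more than 4 cm (distance of any of ytube1, ytube2, wash_bottle, amber_bottle, tip_box, blue_cap, micro_rack, pen from where it was at the start of the episode above 0.04 m).
Of tube1, tube2, tube3, tube4 only 2 to 4 are there at a start; the rules pass over those that are not, and their reading is None.
At some moment in a run one of carrier may be knocked a few centimetres aside while the robot is not near it.
It also fails if it takes over 210 s, if anything falls off the work surface, if the arm or the gripper's body presses on something with over 40 N, if the wrist force passes 120 N, or if a joint passes its speed limit or range.

## Working session

There is one attempt and no reset: what is moved stays moved. The work goes in short steps, Python scripts to look and compute and a shell command to move; the robot and the scene stay as the last step left them, time stands still between calls to the robot, and variables do not carry over. Pictures are saved under pics/ and viewed, at most 14 in all, crops included, and the job is handed in when it is done.

```bash
mkdir -p pics; cat > h.py <<'E'
import numpy as np, cv2
from rig import sensors, vision
from scipy.spatial.transform import Rotation as R
def cam(n):
    i=vision.camera_info(n); K=np.array([[i['fx'],0,i['cx']],[0,i['fy'],i['cy']],[0,0,1]]); D=np.array(i['D'],float)
    if n=='wrist':
        s=sensors.sense(); T=np.eye(4); q=s['ee_rot']; T[:3,:3]=R.from_quat([q[1],q[2],q[3],q[0]]).as_matrix(); T[:3,3]=s['tcp_pos']
        E=T@np.array(i['T_tool_cam'])
    else: E=np.array(i['extrinsics'])
    return K,D,E
def ray(c,px):
    K,D,E=c; u=cv2.undistortPoints(np.array([[px]],float),K,D)[0,0]
    return E[:3,3],E[:3,:3]@np.array([u[0],-u[1],-1])
def plane(c,px,z):
    o,d=ray(c,px); return o+d*(z-o[2])/d[2]
def two(c1,p1,c2,p2):
    o1,d1=ray(c1,p1);o2,d2=ray(c2,p2)
    t=np.linalg.lstsq(np.c_[d1,-d2],o2-o1,rcond=None)[0]; a=o1+t[0]*d1;b=o2+t[1]*d2
    return (a+b)/2,np.linalg.norm(a-b)
def proj(c,P):
    K,D,E=c; p=np.linalg.inv(E)@np.r_[P,1]; return cv2.projectPoints(np.array([[p[0],-p[1],-p[2]]]),np.zeros(3),np.zeros(3),K,D)[0][0,0]
def snap(n,f,crop=None,s=1):
    c=cam(n); im=vision.read_camera(n); cv2.imwrite('pics/'+f+'_raw.png',im[:,:,::-1]); 
    o=im if crop is None else im[crop[1]:crop[3],crop[0]:crop[2]]
    cv2.imwrite('pics/'+f+'.png',cv2.resize(o,None,fx=s,fy=s)[:,:,::-1]); return c,im
E
python3 -c "
from h import *
for n in ['scene','side','wrist']:
    c,_=snap(n,n+'0'); print(n,c[2].round(3).tolist(),c[0][0,0],c[1])
print(sensors.sense())"
```

```text
scene [[0.575, -0.537, 0.617, 1.354], [0.818, 0.366, -0.444, -0.598], [0.013, 0.76, 0.65, 0.973], [0.0, 0.0, 0.0, 1.0]] 617.4760980766199 [0.00112829 0.         0.         0.         0.        ]
side [[-0.842, 0.389, -0.373, 0.087], [-0.539, -0.604, 0.587, 0.662], [0.003, 0.695, 0.719, 0.934], [0.0, 0.0, 0.0, 1.0]] 435.6526984861417 [-0.04457656  0.          0.          0.          0.        ]
wrist [[1.0, -0.0, 0.002, 0.624], [-0.0, 0.964, 0.266, 0.07], [-0.002, -0.266, 0.964, 0.383], [0.0, 0.0, 0.0, 1.0]] 331.1745048968814 [-0.0122212  0.         0.         0.         0.       ]
{'clock': 0.15, 'joints': array([ 0.03383007,  0.68979892, -0.19450216,  1.56605793,  0.1572866 ,
        0.90253438, -0.21511067]), 'dq': array([ 0.00086968, -0.0030579 ,  0.00071147, -0.00383427,  0.00066429,
        0.00022361,  0.00043768]), 'joint_efforts': array([-1.46674727e-03, -5.27863634e+01, -1.26819178e+00, -1.53587687e+01,
       -5.24473807e-02,  3.92338901e-03,  1.12435155e-04]), 'tcp_pos': array([ 6.24527853e-01, -6.65023227e-05,  2.38101475e-01]), 'ee_rot': array([-4.58188147e-04,  7.07109776e-01,  7.07103434e-01, -5.37309015e-04]), 'contact_force': array([ 0.16798633, -1.02168883, -1.07747438]), 'moment': array([ 0.03158142,  0.02769706, -0.00290258]), 'grasp_force': 0.0, 'gripper_width': 0.08801630841394541}
```

View pics/scene0.png

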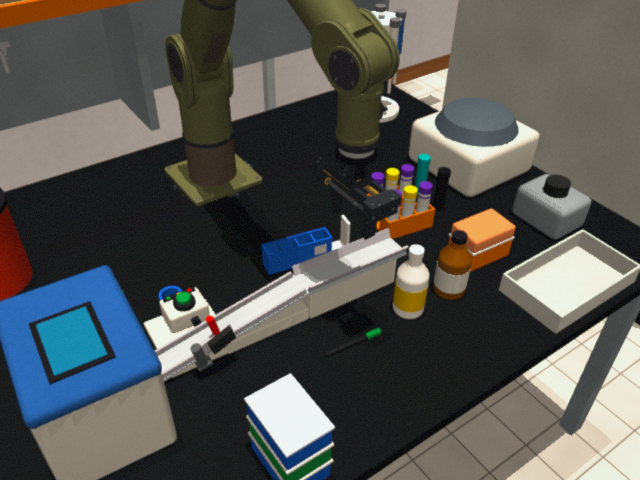

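View pics/side0.png

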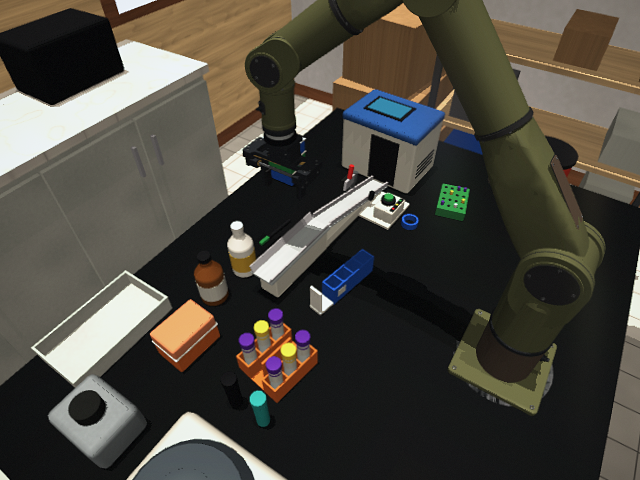

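The side view shows four purple caps at (275,316), (247,341), (302,339) and (274,367). The look-alikes are yellow at (262,328) and (289,351), black at (232,390) and turquoise at (260,405). The carrier is at (345,280) with its handle at (318,298), the red knob at (350,175) and the green button at (389,199). I'll measure these and take a close crop.

```bash
cat >> h.py <<'E'
def mask(im,h0,h1,s=120,v=60):
    hsv=cv2.cvtColor(im,cv2.COLOR_RGB2HSV); return cv2.inRange(hsv,(h0,s,v),(h1,255,255))
def blobs(m,amin=25):
    n,l,st,ce=cv2.connectedComponentsWithStats(m)
    return [(ce[i].round(1).tolist(),st[i].tolist()) for i in range(1,n) if st[i,4]>=amin]
E
python3 -c "
from h import *
cs=cam('side');sc=cam('scene')
I={n:cv2.imread('pics/%s0_raw.png'%n)[:,:,::-1].copy() for n in ['side','scene']}
for nm,h0,h1,z in [('purple',125,145,.112),('yellow',24,32,.112),('green',55,75,.06),('red',0,4,.1),('blue',105,120,.03)]:
  for n,c in [('side',cs),('scene',sc)]:
    for ce,st in blobs(mask(I[n],h0,h1)): print(nm,n,ce,st,plane(c,ce,z).round(3)[:2])
a=I['side'][210:430,190:410];b=I['side'][110:330,240:460]
cv2.imwrite('pics/crop1.png',cv2.resize(np.hstack([a,b]),(800,400),interpolation=cv2.INTER_CUBIC)[:,:,::-1])
"
```

```text
purple side [275.1, 315.5] [268, 308, 15, 17, 197] [0.476 0.247]
purple side [302.3, 337.5] [295, 329, 16, 18, 212] [0.393 0.261]
purple side [246.0, 340.5] [238, 333, 16, 17, 213] [0.49  0.333]
purple side [273.3, 364.8] [266, 356, 16, 18, 218] [0.406 0.347]
purple scene [407.0, 169.7] [401, 163, 14, 14, 151] [0.403 0.351]
purple scene [377.9, 176.8] [371, 171, 14, 14, 139] [0.387 0.269]
purple scene [425.3, 187.1] [419, 181, 14, 13, 157] [0.487 0.337]
yellow side [260.8, 326.2] [253, 320, 16, 14, 169] [0.486 0.287]
yellow side [287.9, 349.6] [281, 343, 15, 14, 170] [0.402 0.302]
yellow scene [392.2, 171.5] [385, 167, 15, 11, 115] [0.389 0.314]
yellow scene [410.1, 189.2] [404, 185, 13, 10, 105] [0.473 0.3  ]
green side [280.4, 167.1] [269, 162, 23, 11, 76] [ 0.842 -0.262]
green side [452.1, 202.2] [435, 183, 35, 38, 819] [ 0.294 -0.403]
green side [388.4, 196.9] [384, 194, 10, 7, 58] [ 0.47  -0.319]
green side [263.8, 239.5] [259, 236, 11, 9, 44] [0.68  0.035]
green scene [183.1, 297.8] [176, 291, 15, 14, 161] [ 0.451 -0.299]
green scene [373.1, 332.7] [365, 328, 17, 11, 111] [ 0.7
[... 478 characters left out ...]
146.8] [300, 142, 4, 11, 36] [ 0.877 -0.435]
blue side [281.4, 177.4] [271, 170, 22, 16, 163] [ 0.831 -0.249]
blue side [409.4, 221.2] [401, 213, 18, 17, 218] [ 0.379 -0.286]
blue side [347.6, 274.9] [322, 249, 52, 55, 1341] [ 0.43  -0.004]
blue scene [400.2, 36.4] [398, 20, 6, 33, 93] [-0.429  1.054]
blue scene [293.5, 249.1] [261, 226, 72, 49, 1913] [ 0.42  -0.005]
blue scene [73.2, 345.2] [0, 265, 161, 163, 13066] [ 0.42  -0.525]
blue scene [168.2, 290.9] [158, 285, 25, 15, 216] [ 0.384 -0.307]
blue scene [292.3, 445.0] [248, 407, 84, 62, 863] [ 0.852 -0.29 ]
blue scene [263.8, 461.2] [251, 439, 28, 41, 211] [ 0.851 -0.346]
blue scene [321.3, 473.8] [307, 465, 24, 15, 177] [ 0.924 -0.28 ]
```

View pics/crop1.png

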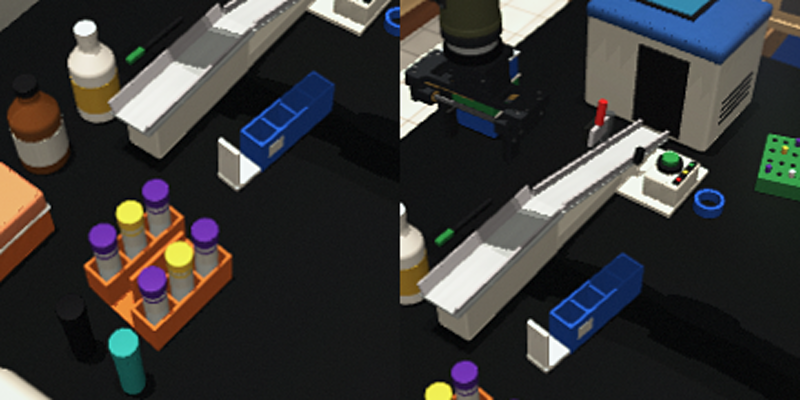

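View pics/wrist0.png

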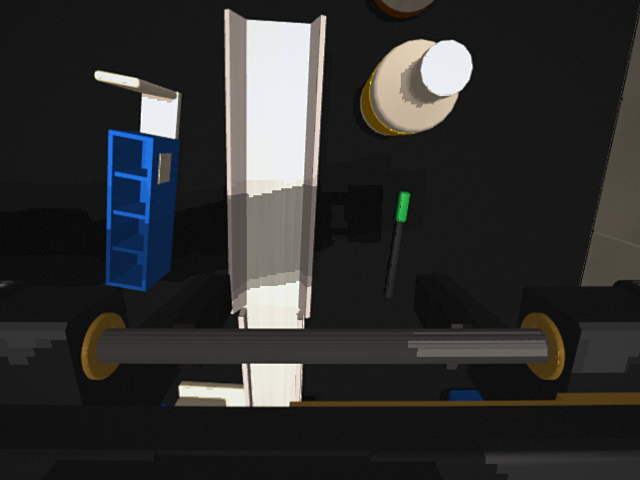

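The crop confirms the choice: four purple caps in the orange rack, with the black and turquoise ones standing free outside it. In the wrist view the platform floor runs from (247,22)-(311,24) down to about row 312. The carrier mouth corners are (108,130), (152,137), (107,284) and (145,290).

```bash
python3 -c "
from h import *
cs=cam('side');sc=cam('scene');w=cam('wrist')
print('knob',two(cs,(350.1,171.2),sc,(212.2,324.3)),'btn',two(cs,(388.4,196.9),sc,(183.1,297.8)))
for a,b in [((275.1,315.5),None),((302.3,337.5),(377.9,176.8)),((246,340.5),(425.3,187.1)),((273.3,364.8),(407,169.7)),((260.8,326.2),(410.1,189.2)),((287.9,349.6),(392.2,171.5))]:
  if b: print(two(cs,a,sc,b))
for p in [(247,22),(311,24)]: print('plat',plane(w,p,.085).round(3))
im=cv2.imread('pics/wrist0_raw.png')[:,:,::-1]
g=im.astype(int).sum(2)
for r in range(40,310,30): print(r,'floor z85', [ (c,plane(w,(c,r),.085).round(4)[:2].tolist()) for c in range(225,330) if abs(g[r,c+1]-g[r,c-1])>90])
for p in [(108,130),(152,137),(107,287),(145,290)]: print('carr',plane(w,p,.06).round(4))
"
```

```text
knob (array([ 0.60039753, -0.30286368,  0.11541665]), np.float64(0.00012095461619713869)) btn (array([ 0.46414383, -0.30362943,  0.07350957]), np.float64(0.0007180715524376778))
(array([0.39146419, 0.2639241 , 0.11661912]), np.float64(0.001751603458678343))
(array([0.48923718, 0.33405779, 0.11440238]), np.float64(0.0005837298168436813))
(array([0.40562259, 0.34801897, 0.11431544]), np.float64(0.0007993144037384633))
(array([0.48165803, 0.29103211, 0.12062789]), np.float64(0.00010302916229496171))
(array([0.39821697, 0.30541645, 0.12046006]), np.float64(0.0002981573618975562))
plat [0.564 0.164 0.085]
plat [0.615 0.162 0.085]
40 floor z85 [(225, [0.5453, 0.1511]), (226, [0.5461, 0.1511]), (228, [0.5477, 0.1511]), (229, [0.5486, 0.1511]), (230, [0.5494, 0.1511]), (245, [0.5615, 0.151]), (246, [0.5623, 0.151]), (247, [0.5631, 0.151]), (309, [0.6131, 0.1509]), (310, [0.6139, 0.1509]), (319, [0.6211, 0.1509]), (320, [0.6219, 0.1509]), (323, [0.6243, 0.1509]), (324, [0.6251, 0.1509]), (325, [0.626, 0.1509]), (326, [0.6268, 0.1509])]
70 floor z85 [(225, [0.5437, 0.1289]), (226, [0.5445, 0.1
[... 2160 characters left out ...]
, 0.0024]), (314, [0.6161, 0.0024]), (315, [0.617, 0.0024]), (316, [0.6179, 0.0024])]
250 floor z85 [(227, [0.5336, -0.0266]), (228, [0.5345, -0.0266]), (246, [0.5516, -0.0266]), (247, [0.5525, -0.0266]), (300, [0.6027, -0.0266]), (312, [0.614, -0.0266]), (313, [0.6149, -0.0266]), (314, [0.6159, -0.0266])]
280 floor z85 [(229, [0.5332, -0.0572]), (230, [0.5341, -0.0572]), (246, [0.5497, -0.0572]), (247, [0.5507, -0.0572]), (249, [0.5526, -0.0572]), (298, [0.6002, -0.0571]), (299, [0.6011, -0.0571]), (307, [0.6089, -0.0571]), (311, [0.6128, -0.0571]), (312, [0.6137, -0.0571])]
carr [0.4231 0.0831 0.06  ]
carr [0.4638 0.0766 0.06  ]
carr [ 0.3946 -0.0761  0.06  ]
carr [ 0.4349 -0.0795  0.06  ]
```

```bash
python3 -m pendant '[100,-0.05,0.0025,0,-5, 100,-0.05,0.0025,0,-5.2, 100,-0.05,0.0025,-0.02,0, 100,-0.0485,0.0025,-0.06,0, 100,0,0,-0.04,0]' 40; python3 -m pendant '[100,0,0,0,0,100,0,0,0,0]'
python3 -c "
from h import *
snap('wrist','w1')"
```

```text
clock: 0.78
tcp_pos: [0.4318, 0.0093, 0.1296]
ee_rot: [-0.001, 0.767, 0.642, -0.002]
contact_force: [1.4, 0.8, 0.7]
gripper_width: 0.0883
grasp_force: 0.0
clock: 1.02
tcp_pos: [0.4369, 0.0096, 0.131]
ee_rot: [0.001, 0.767, 0.641, 0.001]
contact_force: [-0.6, 0.1, -0.7]
gripper_width: 0.088
grasp_force: 0.0
```

View pics/w1.png

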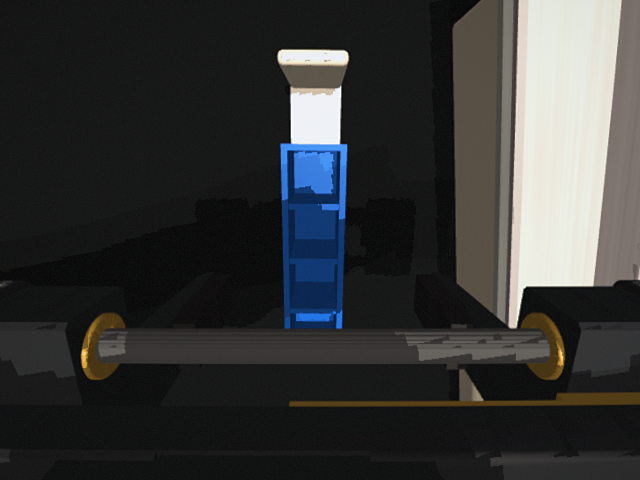

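```bash
python3 -c "
from h import *
c=cam('wrist')
a=plane(c,(281,145),.06);b=plane(c,(347,145),.06);d=plane(c,(285,326),.06);e=plane(c,(342,326),.06)
print(a,b,d,e); m=(a+b)/2; n=(d+e)/2; v=m-n; print(m,np.degrees(np.arctan2(v[0],v[1])),'origin',m-.08*v/np.linalg.norm(v)); print(plane(c,(515,250),.105),sensors.sense()['tcp_pos'])"
```

```text
[0.42339167 0.08257489 0.06      ] [0.46430508 0.07518864 0.06      ] [ 0.39940267 -0.04296775  0.06      ] [ 0.44046744 -0.05042529  0.06      ]
[0.44384838 0.07888176 0.06      ] 10.781501053962911 origin [4.28883244e-01 2.93948107e-04 6.00000000e-02]
[0.54255517 0.00514431 0.105     ] [0.43722239 0.00964141 0.13130312]
```

```bash
python3 -m pendant '[100,-0.01,0,0,0, 100,0,0,-0.035,0, 100,0,0,-0.035,0, 100,0,0,-0.035,0, 100,0,0,0,0]'; python3 -m pendant '[0,0,0,0,0,0,0,0,0,0,0,0,0,0,0,0,0,0,0,0,0,0,0,0,0]' 40
```

```text
clock: 1.7
tcp_pos: [0.4275, 0.0084, 0.0537]
ee_rot: [-0.001, 0.767, 0.642, -0.004]
contact_force: [0.1, 0.1, 0.0]
gripper_width: 0.088
grasp_force: 0.0
clock: 2.33
tcp_pos: [0.4284, 0.0084, 0.0536]
ee_rot: [-0.001, 0.767, 0.641, -0.004]
contact_force: [0.3, -0.3, 1.1]
gripper_width: 0.0413
grasp_force: 40.0
```

```bash
python3 -m pendant '[100,0,0,0,0,100,0,0,0,0,100,-0.002,0,-0.01,0, 100,0,0,-0.01,0, 100,0,0,-0.008,0]'; python3 -m pendant '[0,0,0,0,0,0,0,0,0,0,0,0,0,0,0,0,0,0,0,0,0,0,0,0,0]' 40
```

```text
clock: 2.95
tcp_pos: [0.4285, 0.0077, 0.0354]
ee_rot: [-0.002, 0.767, 0.642, -0.007]
contact_force: [0.7, -0.9, -0.6]
gripper_width: 0.0878
grasp_force: 0.0
clock: 3.58
tcp_pos: [0.4289, 0.0077, 0.0359]
ee_rot: [-0.002, 0.767, 0.641, -0.007]
contact_force: [1.1, -1.1, 0.2]
gripper_width: 0.0417
grasp_force: 39.9
```

```bash
python3 -m pendant '[0,0,0,0.02,0, 0,0,0,0.025,0, 0,0,0,0.03,0, 0,0,0,0.03,0, 0,0,0,0.03,0]'; python3 -m pendant '[0,0.02,0,0.02,3, 0,0.03,0,0,4, 0,0.03,0,0,0, 0,0.03,0.01,0,0, 0,0.03,0.01,0,0]';python3 -m pendant '[0,0.01,0,0,0,0,0,0,0,0,0,0,0,0,0]'; python3 -c "
from h import *
snap('side','s2',(180,130,500,370),2.5)"
```

```text
clock: 4.2
tcp_pos: [0.4278, 0.0073, 0.1714]
ee_rot: [-0.003, 0.767, 0.641, -0.008]
contact_force: [0.2, -0.3, -2.8]
gripper_width: 0.0417
grasp_force: 39.9
clock: 4.82
tcp_pos: [0.5686, 0.0272, 0.19]
ee_rot: [-0.002, 0.727, 0.687, -0.008]
contact_force: [-0.3, 0.4, -2.7]
gripper_width: 0.0418
grasp_force: 39.9
clock: 5.2
tcp_pos: [0.5771, 0.0269, 0.1904]
ee_rot: [-0.002, 0.726, 0.687, -0.008]
contact_force: [-0.6, 0.3, -2.6]
gripper_width: 0.0417
grasp_force: 39.9
```

View pics/s2.png

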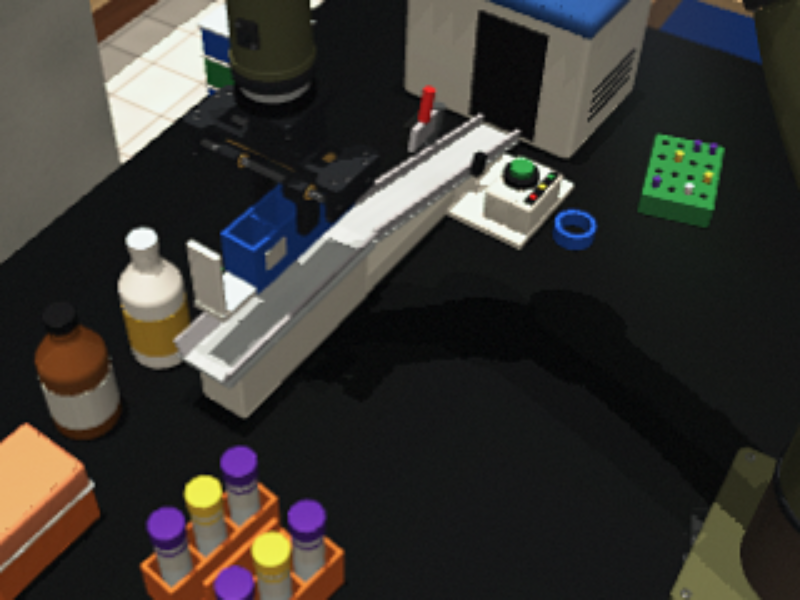

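The carrier hangs level over the platform with its handle upstream, at about (265,230) in the crop. I'll lower it now.

```bash
python3 -m pendant '[0,0.0035,0,-0.01,0, 0,0,0,-0.02,0, 0,0,0,-0.02,0, 0,0,0,-0.01,0, 0,0,0,0,0]'; python3 -m pendant '[0,0,0,-0.005,0, 0,0,0,0,0]'
```

```text
clock: 5.88
tcp_pos: [0.5814, 0.0277, 0.1295]
ee_rot: [-0.002, 0.726, 0.687, -0.008]
contact_force: [-0.2, -0.4, -2.9]
gripper_width: 0.0417
grasp_force: 39.9
clock: 6.12
tcp_pos: [0.5822, 0.0277, 0.1258]
ee_rot: [-0.002, 0.726, 0.687, -0.007]
contact_force: [-0.1, -0.3, -2.6]
gripper_width: 0.042
grasp_force: 39.9
```

```bash
python3 -m pendant '[0,0,0,-0.003,0, 0,0,0,-0.002,0,0,0,0,0,0]'; python3 -m pendant '[0,0,0,-0.002,0, 0,0,0,0,0]'
```

```text
clock: 6.5
tcp_pos: [0.5823, 0.0278, 0.1209]
ee_rot: [-0.001, 0.726, 0.687, -0.007]
contact_force: [0.1, -1.2, -0.9]
gripper_width: 0.0419
grasp_force: 39.9
clock: 6.75
tcp_pos: [0.5822, 0.0277, 0.1209]
ee_rot: [-0.001, 0.726, 0.687, -0.007]
contact_force: [-3.9, -1.4, 15.0]
gripper_width: 0.0416
grasp_force: 39.9
```

```bash
python3 -m pendant '[100,0,0,0.001,0, 100,0,0,0,0, 100,0,0,0,0, 100,0,0,0.04,0, 100,0,0,0.05,0]'; python3 -m pendant '[100,0,0,0.04,0,100,0,0,0,0]';python3 -c "
from h import *
snap('wrist','w3')"
```

```text
clock: 7.38
tcp_pos: [0.5814, 0.0276, 0.2096]
ee_rot: [-0.003, 0.726, 0.687, -0.008]
contact_force: [0.2, 0.1, 0.4]
gripper_width: 0.0875
grasp_force: 0.0
clock: 7.62
tcp_pos: [0.584, 0.0287, 0.2527]
ee_rot: [-0.0, 0.727, 0.687, -0.004]
contact_force: [-0.0, 1.1, -0.9]
gripper_width: 0.0882
grasp_force: 0.0
```

View pics/w3.png

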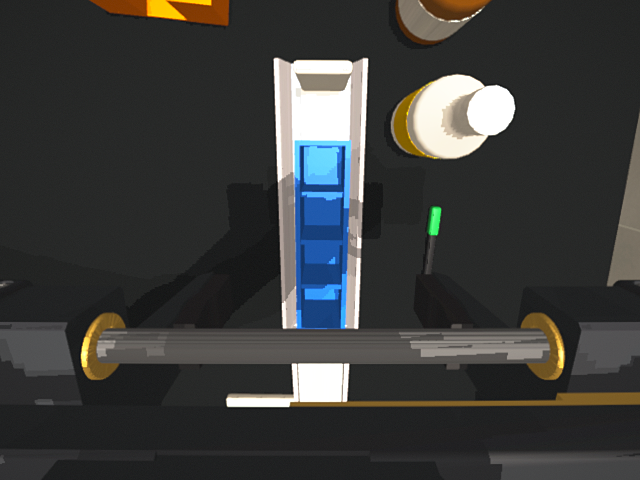

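The carrier stands between the rails, with its rear rim at row 141 (columns 296-350) and its handle upstream at (322,67). I'll locate its pockets and then go to the gate.

```bash
cat >> h.py <<'E'
def carrier(c,im,z=.145):
    "carrier origin (xy) and yaw from the wrist view: rear blue rim edge and side edges"
    m=mask(im,100,125,130,60); n,l,st,ce=cv2.connectedComponentsWithStats(m); k=1+np.argmax(st[1:,4]); m=(l==k)
    rows=np.where(m.sum(1)>25)[0]; top=rows[0]; C=[]
    for r in range(top+4,min(rows[-1],top+160),4):
        cs=np.where(m[r])[0]; C.append((plane(c,(cs[0]-.5,r),z)+plane(c,(cs[-1]+.5,r),z))/2)
    C=np.array(C); f=np.polyfit(C[:,1],C[:,0],1); u=np.array([f[0],1])/np.hypot(f[0],1)
    cs=np.where(m[top+3])[0]; e=plane(c,((cs[0]+cs[-1])/2,top-.5),z)
    e[0]=np.polyval(f,e[1]); o=e[:2]-.08*u
    return o,u
E
python3 -c "
from h import *
c=cam('wrist'); im=cv2.imread('pics/w3_raw.png')[:,:,::-1].copy()
o,u=carrier(c,im); print(o,np.degrees(np.arctan2(u[0],u[1])))
for y in (-.0585,-.0195,.0195,.0585): print((o+u*y).round(4))
"
```

```text
[0.57967223 0.01690236] 4.0187038062650045
[ 0.5756 -0.0415]
[ 0.5783 -0.0025]
[0.581  0.0364]
[0.5838 0.0753]
```

```bash
python3 -m pendant '[0,0.013,-0.05,0,0, 0,0.013,-0.055,0,0, 0,0.013,-0.055,0,0, 0,0.013,-0.055,0,0, 0,0.012,-0.055,0,0]'; python3 -m pendant '[0,0,-0.055,0,0,0,0,0,-0.03,0,0,0,0,-0.03,0,0,0,0,-0.03,0,0,0,0,0,0]' ; python3 -c "
from h import *
P=np.array([.6004,-.3029,.1154])
c,im=snap('scene','sc4')
b=blobs(mask(im,0,4)); print(b)
c,im=snap('side','sd4'); b2=blobs(mask(im,0,4)); print(b2)"
```

```text
clock: 8.3
tcp_pos: [0.6455, -0.2442, 0.2474]
ee_rot: [-0.003, 0.726, 0.687, -0.008]
contact_force: [0.8, 0.6, 0.1]
gripper_width: 0.0399
grasp_force: 0.0
clock: 8.93
tcp_pos: [0.6433, -0.297, 0.1551]
ee_rot: [-0.005, 0.726, 0.688, -0.009]
contact_force: [-0.7, 0.1, -0.3]
gripper_width: 0.0002
grasp_force: 0.0
[([12.4, 257.0], [0, 206, 32, 94, 1200]), ([212.3, 324.9], [206, 316, 14, 20, 150])]
[([350.1, 171.5], [347, 164, 7, 16, 73]), ([506.0, 202.5], [503, 194, 8, 18, 63])]
```

```bash
python3 -m pendant '[0,0.004,0,-0.015,0,0,0,0,-0.015,0,0,0,0,-0.015,0,0,0,0,0,0]'; python3 -m pendant '[0,-0.014,0,0,0,0,-0.015,0.003,0,0,0,-0.015,0.0,0,0,0,-0.012,-0.004,0,0,0,-0.012,-0.008,0,0]'; python3 -m pendant '[0,-0.01,-0.01,0,0,0,-0.008,-0.012,0,0,0,-0.004,-0.01,0,0,0,0,-0.006,0,0,0,0,0,0,0]'
```

```text
clock: 9.52
tcp_pos: [0.6489, -0.2971, 0.1127]
ee_rot: [-0.003, 0.726, 0.687, -0.008]
contact_force: [-0.7, -0.7, -0.1]
gripper_width: 0.0005
grasp_force: 0.0
clock: 10.15
tcp_pos: [0.5825, -0.3052, 0.1152]
ee_rot: [-0.002, 0.726, 0.688, -0.006]
contact_force: [2.8, 3.1, -1.4]
gripper_width: 0.0001
grasp_force: 1.4
clock: 10.78
tcp_pos: [0.5615, -0.3326, 0.1145]
ee_rot: [-0.008, 0.724, 0.69, -0.001]
contact_force: [0.5, 20.7, 1.2]
gripper_width: 0.0008
grasp_force: 10.4
```

```bash
python3 -m pendant '[0,0,0.012,0,0,0,0,0.01,0.02,0,0,0,0,0.05,0,0,0,0.04,0.05,0,0,0,0.055,0.04,0]'; python3 -c "
from h import *
c,im=snap('scene','sc5'); c2,im2=snap('side','sd5',(280,110,480,260),4)
a=blobs(mask(im,0,4));b=blobs(mask(im2,0,4)); print(a,b)
A=[x for x in a if abs(x[0][1]-325)<40 and x[0][0]>100]; B=[x for x in b if x[0][0]<480]
if A and B: print(two(c2,B[0][0],c,A[0][0]))"
```

```text
clock: 11.4
tcp_pos: [0.5602, -0.2349, 0.2738]
ee_rot: [0.001, 0.728, 0.685, -0.007]
contact_force: [1.0, 1.3, -0.2]
gripper_width: 0.0003
grasp_force: 0.0
[([12.6, 256.1], [0, 206, 32, 92, 1196]), ([181.7, 324.0], [175, 315, 15, 19, 156])] [([514.1, 193.2], [503, 156, 21, 62, 654]), ([368.7, 171.0], [366, 164, 7, 15, 73])]
(array([ 0.55825969, -0.34665715,  0.10561154]), np.float64(0.0005617606389413129))
```

View pics/sd5.png

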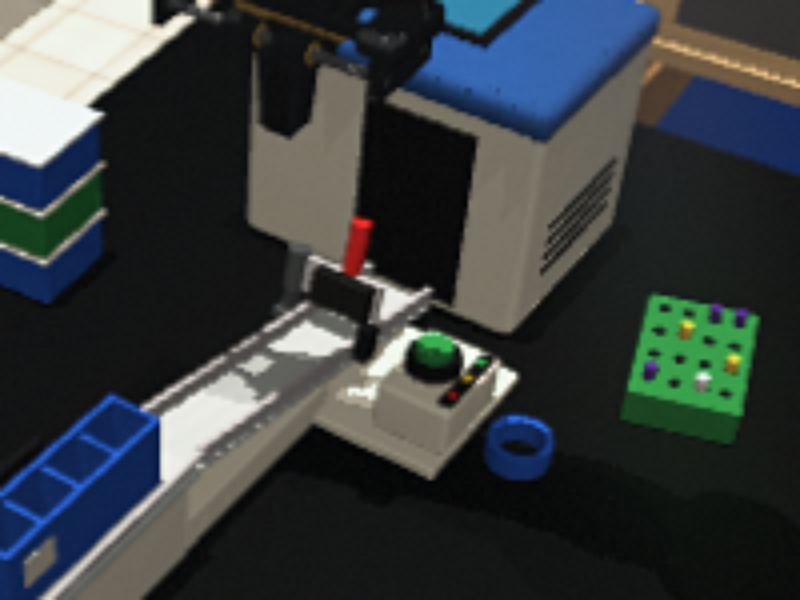

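The gate arm is across the lane, with the red knob at (358,245) in the crop and the buffer square across at (345,290). Next, look at the rack from the wrist.

```bash
python3 -m pendant '[0,-0.015,0.055,0.01,0,0,-0.015,0.055,0.005,0,0,-0.015,0.055,0,0,0,-0.015,0.055,0,0,100,-0.015,0.055,0,-2]'; python3 -m pendant '[100,-0.015,0.055,0,-1.5,100,-0.015,0.055,0,0,100,-0.015,0.05,0,0,100,-0.01,0.03,0,0,100,0,0,0,0]'; python3 -c "
from h import *
c,im=snap('wrist','w6')
for nm,h0,h1 in [('purple',125,145),('yellow',24,32)]:
  for ce,st in blobs(mask(im,h0,h1)): print(nm,ce,st,plane(c,ce,.117).round(4))"
```

```text
clock: 12.12
tcp_pos: [0.4853, 0.0421, 0.2863]
ee_rot: [-0.0, 0.74, 0.673, -0.007]
contact_force: [2.1, 0.1, 0.4]
gripper_width: 0.0086
grasp_force: 0.0
clock: 12.75
tcp_pos: [0.4301, 0.234, 0.2865]
ee_rot: [-0.001, 0.746, 0.666, -0.006]
contact_force: [-0.7, 0.0, 0.0]
gripper_width: 0.0584
grasp_force: 0.0
purple [282.5, 91.8] [264, 71, 38, 42, 1246] [0.4057 0.3507 0.117 ]
purple [378.0, 96.8] [359, 76, 39, 42, 1242] [0.4888 0.337  0.117 ]
purple [281.2, 189.1] [264, 172, 35, 36, 985] [0.3921 0.266  0.117 ]
purple [369.2, 193.6] [352, 177, 36, 35, 991] [0.4746 0.2524 0.117 ]
yellow [531.1, 65.1] [508, 9, 57, 94, 1996] [0.6215 0.3478 0.117 ]
yellow [306.2, 83.3] [297, 78, 14, 16, 69] [0.4273 0.3551 0.117 ]
yellow [354.0, 90.2] [350, 81, 16, 27, 102] [0.4683 0.3447 0.117 ]
yellow [327.4, 117.8] [312, 87, 35, 78, 1325] [0.4426 0.3246 0.117 ]
yellow [283.7, 140.1] [263, 100, 47, 67, 1391] [0.4009 0.31   0.117 ]
yellow [371.9, 143.2] [347, 113, 46, 53, 1331] [0.4805 0.2982 0.117 ]
yellow [304.7, 157.8] [297, 147, 11, 22, 81] [0.4179 0.2922 0.117 ]
```

View pics/w6.png

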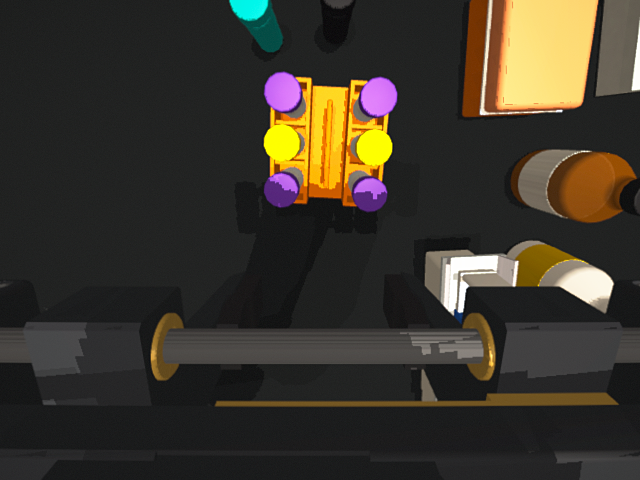

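The wrist view shows purple caps at (282,92), (378,97), (281,189) and (369,194), with yellow at (282,142) and (373,146). This agrees with the triangulation. First tube: far strip, near row.

```bash
python3 -m pendant '[60,0.022,0.007,0,0,60,0.022,0.008,0,-2,60,0,0,-0.04,0,60,0,0,-0.04,0,60,0,0,-0.04,0]' 20; python3 -m pendant '[60,0,0,-0.02,0,60,0,0,0,0]'
```

```text
clock: 13.42
tcp_pos: [0.476, 0.2441, 0.1643]
ee_rot: [-0.001, 0.76, 0.65, -0.007]
contact_force: [0.3, -0.2, -0.5]
gripper_width: 0.0528
grasp_force: 0.0
clock: 13.68
tcp_pos: [0.4748, 0.2441, 0.1442]
ee_rot: [-0.001, 0.76, 0.65, -0.009]
contact_force: [-0.3, -0.7, 0.2]
gripper_width: 0.0528
grasp_force: 0.0
```

```bash
python3 -m pendant '[60,0,0.005,-0.02,0,60,0,0,-0.02,0,60,0,0,-0.015,0,60,0,0,0,0]'; python3 -m pendant '[0,0,0,0,0,0,0,0,0,0,0,0,0,0,0,0,0,0,0,0]' 20
```

```text
clock: 14.18
tcp_pos: [0.4739, 0.2519, 0.0894]
ee_rot: [-0.002, 0.759, 0.652, -0.008]
contact_force: [0.1, -0.9, -0.2]
gripper_width: 0.0529
grasp_force: 0.0
clock: 14.68
tcp_pos: [0.4745, 0.2527, 0.0909]
ee_rot: [-0.002, 0.759, 0.652, -0.006]
contact_force: [-0.2, -0.6, 2.4]
gripper_width: 0.0318
grasp_force: 20.0
```

```bash
python3 -m pendant '[0,0,0,0.04,0,0,0,0,0.05,0,0,0,0,0.05,0,0,0,0,0.05,0,0,0.01,-0.02,0.01,2]'; python3 -m pendant '[0,0.018,-0.055,0,2.5,0,0.018,-0.055,0,0,0,0.018,-0.055,0,0,0,0.018,-0.055,0,0,0,0.018,-0.05,0,0]'; python3 -m pendant '[0,0,0,0,0,0,0,0,0,0]'; python3 -c "
from h import *
c,im=snap('wrist','w7'); o,u=carrier(c,im); print(o,u)
for y in (-.0585,-.0195,.0195,.0585): print((o+u*y).round(4))"
```

```text
clock: 15.3
tcp_pos: [0.4843, 0.2353, 0.2941]
ee_rot: [-0.002, 0.746, 0.666, -0.004]
contact_force: [1.0, -0.3, -0.6]
gripper_width: 0.0316
grasp_force: 20.0
clock: 15.92
tcp_pos: [0.5741, -0.0402, 0.29]
ee_rot: [-0.002, 0.733, 0.681, -0.008]
contact_force: [0.7, 0.5, -0.9]
gripper_width: 0.0319
grasp_force: 20.0
clock: 16.18
tcp_pos: [0.5736, -0.037, 0.2901]
ee_rot: [-0.002, 0.732, 0.681, -0.007]
contact_force: [0.0, -0.1, 0.3]
gripper_width: 0.0318
grasp_force: 20.0
[0.58133882 0.01686436] [0.06386824 0.99795834]
[ 0.5776 -0.0415]
[ 0.5801 -0.0026]
[0.5826 0.0363]
[0.5851 0.0752]
```

View pics/w7.png

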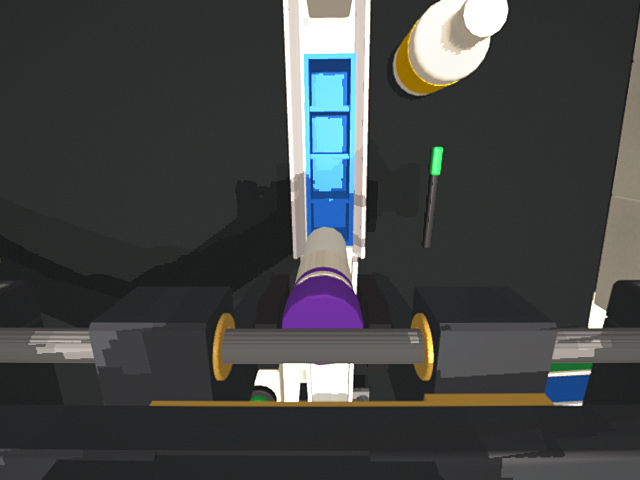

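The tube hangs with its foot's far edge at (326,229). The carrier's four empty pockets are at (330,85), (329,133), (329,177) and (328,215). Next, the tube's offset from the TCP.

```bash
python3 -c "
from h import *
c=cam('wrist'); im=cv2.imread('pics/w7_raw.png')[:,:,::-1]; t=sensors.sense()['tcp_pos']; print(t)
for z in (.203,.211): print(plane(c,(326,228.5),z)-t)
g=im.astype(int)
for r in (240,250,260):print(r,[tuple(g[r,x]) for x in range(300,356,5)])"
```

```text
[ 0.57362504 -0.03615748  0.29034559]
[ 0.00170809  0.0103369  -0.08734559]
[ 0.00187364  0.01241123 -0.07934559]
240 [(np.int64(152), np.int64(142), np.int64(135)), (np.int64(173), np.int64(162), np.int64(154)), (np.int64(167), np.int64(160), np.int64(146)), (np.int64(171), np.int64(163), np.int64(150)), (np.int64(174), np.int64(168), np.int64(153)), (np.int64(172), np.int64(167), np.int64(153)), (np.int64(174), np.int64(168), np.int64(154)), (np.int64(174), np.int64(168), np.int64(152)), (np.int64(169), np.int64(162), np.int64(148)), (np.int64(47), np.int64(78), np.int64(139)), (np.int64(35), np.int64(102), np.int64(197)), (np.int64(155), np.int64(145), np.int64(135))]
250 [(np.int64(152), np.int64(141), np.int64(136)), (np.int64(160), np.int64(155), np.int64(141)), (np.int64(170), np.int64(164), np.int64(150)), (np.int64(174), np.int64(167), np.int64(152)), (np.int64(170), np.int64(159), np.int64(140)), (np.int64(171), np.int64(159), np.int64(141)), (np.int64(177), np.int64(166), np.int64(147)), (np.int64(173), np.int64(168), np.int64(151)), (np.int64(169), np.int64(162), np.int64(149)), (np.int64(156), np.int64(151), np.int64(136)), (np.int64(255), np.int64(255), np.int64(255)), (np.int64(206), np.int64(191), np.int64(184))]
260 [(np.int64(114), np.int64(111), np.int64(104)), (np.int64(166), np.int64(155), np.int64(135)), (np.int64(168), np.int64(154), np.int64(134)), (np.int64(169), np.int64(157), np.int64(136)), (np.int64(170), np.int64(156), np.int64(135)), (np.int64(173), np.int64(160), np.int64(139)), (np.int64(176), np.int64(163), np.int64(141)), (np.int64(174), np.int64(160), np.int64(141)), (np.int64(169), np.int64(156), np.int64(136)), (np.int64(161), np.int64(150), np.int64(132)), (np.int64(254), np.int64(253), np.int64(247)), (np.int64(207), np.int64(190), np.int64(181))]
```

```bash
python3 -m pendant '[0,0.002,-0.0035,-0.02,0,0,0,0,-0.02,0,0,0,0,-0.01,0,0,0,0,0,0]'
```

```text
clock: 16.73
tcp_pos: [0.5755, -0.0408, 0.2392]
ee_rot: [-0.002, 0.732, 0.681, -0.008]
contact_force: [0.3, -0.6, 0.4]
gripper_width: 0.0322
grasp_force: 20.0
```

```bash
python3 -m pendant '[0,0,0.001,-0.015,0,0,0,0,-0.015,0,0,0,0,0,0]';python3 -m pendant '[0,0,0,-0.015,0,0,0,0,-0.01,0,0,0,0,0,0]'
```

```text
clock: 17.1
tcp_pos: [0.5752, -0.0404, 0.2088]
ee_rot: [-0.003, 0.732, 0.681, -0.008]
contact_force: [0.5, -0.2, 0.3]
gripper_width: 0.0317
grasp_force: 20.0
clock: 17.48
tcp_pos: [0.5755, -0.0403, 0.1843]
ee_rot: [-0.002, 0.732, 0.681, -0.008]
contact_force: [-0.6, 0.7, -0.7]
gripper_width: 0.0323
grasp_force: 20.0
```

```bash
python3 -m pendant '[0,0,0,-0.004,0,0,0,0,0,0,60,0,0,0,0,60,0,0,0,0,60,0,0,0,0]';python3 -m pendant '[60,0,0,0.04,0,60,0,0,0.05,0,60,-0.01,0.02,0.02,0,60,-0.02,0.04,0,0,60,-0.03,0.04,0,-2]'; python3 -c "
from h import *
snap('side','s8',(200,130,440,310),3)"
```

```text
clock: 18.1
tcp_pos: [0.5763, -0.0402, 0.1815]
ee_rot: [-0.002, 0.732, 0.681, -0.007]
contact_force: [-0.1, -0.1, 0.5]
gripper_width: 0.0527
grasp_force: 0.0
clock: 18.73
tcp_pos: [0.515, 0.0617, 0.2911]
ee_rot: [-0.002, 0.745, 0.668, -0.007]
contact_force: [0.3, 1.1, 0.8]
gripper_width: 0.0528
grasp_force: 0.0
```

View pics/s8.png

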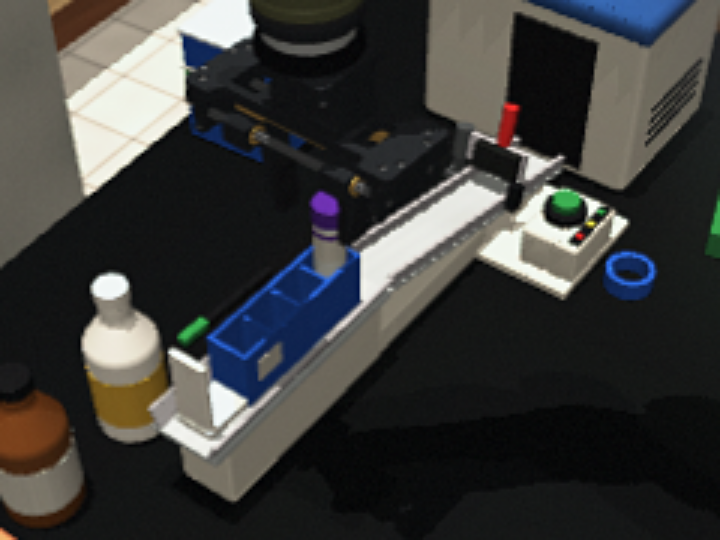

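Tube 1 stands in the front pocket, with its cap at (324,210). Next is the near-strip, near-row tube at (.392,.2635).

```bash
python3 -m pendant '[60,-0.03,0.05,0,-2,60,-0.03,0.05,0,0,60,-0.03,0.05,0,0,60,-0.03,0.045,0,0,60,0,0,0,0]'; python3 -m pendant '[60,-0.003,0.007,-0.03,0,60,0,0,-0.03,0,60,0,0,-0.03,0,60,0,0,-0.03,0,60,0,0,0,0]'
```

```text
clock: 19.4
tcp_pos: [0.3922, 0.2592, 0.2917]
ee_rot: [-0.003, 0.752, 0.659, -0.007]
contact_force: [0.8, -0.1, -1.2]
gripper_width: 0.0525
grasp_force: 0.0
clock: 20.02
tcp_pos: [0.3921, 0.2599, 0.1696]
ee_rot: [-0.002, 0.756, 0.655, -0.01]
contact_force: [-1.7, 0.5, -0.3]
gripper_width: 0.0528
grasp_force: 0.0
```

```bash
python3 -m pendant '[60,0,0.003,-0.025,0,60,0,0,-0.025,0,60,0,0,-0.025,0,60,0,0,-0.005,0,60,0,0,0,0]'; python3 -m pendant '[0,0,0,0,0,0,0,0,0,0,0,0,0,0,0,0,0,0,0,0]' 20
```

```text
clock: 20.65
tcp_pos: [0.3936, 0.2651, 0.0921]
ee_rot: [-0.002, 0.756, 0.655, -0.007]
contact_force: [0.6, -0.3, -0.5]
gripper_width: 0.0528
grasp_force: 0.0
clock: 21.15
tcp_pos: [0.3935, 0.2653, 0.0918]
ee_rot: [-0.002, 0.756, 0.655, -0.006]
contact_force: [-1.2, 0.0, 6.2]
gripper_width: 0.0322
grasp_force: 20.0
```

```bash
python3 -m pendant '[0,0,0,0.04,0,0,0,0,0.05,0,0,0,0,0.05,0,0,0,0,0.05,0,0,0.01,-0.015,0.01,2]'; python3 -m pendant '[0,0.035,-0.05,0,2,0,0.035,-0.05,0,0,0,0.035,-0.05,0,0,0,0.035,-0.05,0,0,0,0.034,-0.051,0,0]'; python3 -m pendant '[0,0,0,0,0,0,0,0,0,0]'; cat >> h.py <<'E'
def look(name,dz=.087):
    "carrier pockets and foot-of-held-tube offset from the TCP, wrist view"
    c,im=snap('wrist',name); t=np.array(sensors.sense()['tcp_pos']); o,u=carrier(c,im); print('carrier',o.round(4),u.round(4),'tcp',t.round(4))
    for y in (-.0585,-.0195,.0195,.0585): print((o+u*y).round(4))
    hsv=cv2.cvtColor(im,cv2.COLOR_RGB2HSV)
    P=proj(c,t+[0,0,-.06]); x0=int(P[0]); m=cv2.inRange(hsv,(5,10,110),(30,80,200)); m[:,:x0-60]=0; m[:,x0+60:]=0
    B=[b for b in blobs(m,100) if b[1][0]<P[0]<b[1][0]+b[1][2] and b[1][1]<P[1]+20<b[1][1]+b[1][3]+60]
    print('expected foot px',proj(c,t+[0,.0125,-dz+.008]).round(1),B)
    return c,im
E
python3 -c "
from h import *
look('w9')"
```

```text
clock: 21.78
tcp_pos: [0.4034, 0.2521, 0.2945]
ee_rot: [-0.002, 0.743, 0.669, -0.004]
contact_force: [0.3, -1.2, -1.1]
gripper_width: 0.0319
grasp_force: 20.0
clock: 22.4
tcp_pos: [0.5777, -0.0031, 0.291]
ee_rot: [-0.002, 0.732, 0.681, -0.007]
contact_force: [0.8, 0.4, -1.0]
gripper_width: 0.0318
grasp_force: 20.0
clock: 22.65
tcp_pos: [0.5764, -0.0005, 0.2909]
ee_rot: [-0.003, 0.732, 0.681, -0.007]
contact_force: [0.4, 0.2, -0.6]
gripper_width: 0.0318
grasp_force: 20.0
carrier [0.5809 0.0179] [0.0667 0.9978] tcp [5.762e-01 4.000e-04 2.912e-01]
[ 0.577  -0.0405]
[ 0.5796 -0.0015]
[0.5822 0.0374]
[0.5848 0.0763]
expected foot px [323.1 227.6] [([312.4, 236.8], [290, 170, 61, 110, 2728]), ([322.8, 272.9], [297, 269, 53, 14, 101])]
```

View pics/w9.png

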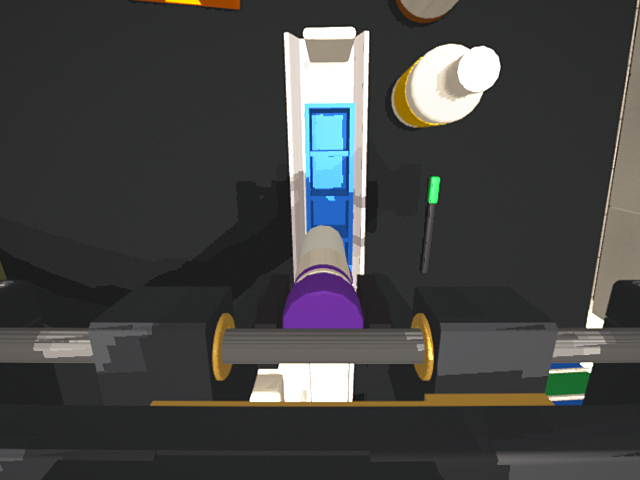

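The held tube's foot is at (322,226), about 1 mm off the TCP axis. The carrier is unmoved.

```bash
python3 -m pendant '[0,0.0035,-0.001,-0.02,0,0,0,0,-0.02,0,0,0,0,-0.01,0,0,0,0,0,0]'
```

```text
clock: 23.2
tcp_pos: [0.5799, -0.0018, 0.2403]
ee_rot: [-0.002, 0.732, 0.681, -0.008]
contact_force: [0.3, 0.1, -0.7]
gripper_width: 0.0319
grasp_force: 20.0
```

```bash
python3 -m pendant '[0,0,0.001,-0.015,0,0,0,0,-0.015,0,0,0,0,0,0]';python3 -m pendant '[0,0,0,-0.015,0,0,0,0,-0.01,0,0,0,0,0,0]'
```

```text
clock: 23.58
tcp_pos: [0.5797, -0.0015, 0.2098]
ee_rot: [-0.002, 0.732, 0.681, -0.008]
contact_force: [0.3, 0.2, 0.6]
gripper_width: 0.0318
grasp_force: 20.0
clock: 23.95
tcp_pos: [0.58, -0.0014, 0.1852]
ee_rot: [-0.002, 0.732, 0.681, -0.008]
contact_force: [-0.4, 0.4, 0.1]
gripper_width: 0.032
grasp_force: 20.0
```

```bash
python3 -m pendant '[0,0,0,-0.004,0,0,0,0,0,0,60,0,0,0,0,60,0,0,0,0,60,0,0,0,0]';python3 -m pendant '[60,0,0,0.04,0,60,0,0,0.05,0,60,-0.01,0.025,0.02,0,60,-0.013,0.055,0,0,60,-0.013,0.055,0,-2]'; python3 -m pendant '[60,-0.013,0.055,0,-2,60,-0.013,0.055,0,0,60,-0.013,0.055,0,0,60,-0.013,0.034,0,0,60,0,0,0,0]'
```

```text
clock: 24.58
tcp_pos: [0.5807, -0.0012, 0.1825]
ee_rot: [-0.002, 0.732, 0.681, -0.007]
contact_force: [0.3, 0.5, 0.8]
gripper_width: 0.0529
grasp_force: 0.0
clock: 25.2
tcp_pos: [0.5432, 0.136, 0.2922]
ee_rot: [-0.002, 0.744, 0.668, -0.007]
contact_force: [-0.2, 0.0, -0.0]
gripper_width: 0.0534
grasp_force: 0.0
clock: 25.82
tcp_pos: [0.4887, 0.3374, 0.2922]
ee_rot: [-0.003, 0.753, 0.658, -0.007]
contact_force: [-0.0, -0.1, -0.1]
gripper_width: 0.0528
grasp_force: 0.0
```

```bash
python3 -m pendant '[60,0,-0.001,-0.03,0,60,0,0,-0.03,0,60,0,0,-0.03,0,60,0,0,-0.03,0,60,0,0,0,0]';  python3 -m pendant '[60,0,0.003,-0.025,0,60,0,0,-0.025,0,60,0,0,-0.025,0,60,0,0,-0.005,0,60,0,0,0,0]'
```

```text
clock: 26.45
tcp_pos: [0.4914, 0.3295, 0.17]
ee_rot: [-0.002, 0.756, 0.655, -0.01]
contact_force: [1.1, 0.4, 0.1]
gripper_width: 0.0529
grasp_force: 0.0
clock: 27.08
tcp_pos: [0.4931, 0.3352, 0.0933]
ee_rot: [-0.002, 0.756, 0.655, -0.006]
contact_force: [-0.1, 0.2, 0.2]
gripper_width: 0.0528
grasp_force: 0.0
```

```bash
python3 -m pendant '[60,-0.003,0,0,0,0,0,0,0,0,0,0,0,0,0,0,0,0,0,0,0,0,0,0,0]' 20; python3 -m pendant '[0,0,0,0.04,0,0,0,0,0.05,0,0,0,0,0.05,0,0,0,0,0.05,0,0,0.006,-0.025,0.01,2]'; python3 -m pendant '[0,0.013,-0.055,0,2,0,0.013,-0.055,0,0,0,0.013,-0.055,0,0,0,0.013,-0.055,0,0,0,0.02,-0.033,0,0]'; python3 -m pendant '[0,0.014,-0.018,0,0,0,0,0,0,0,0,0,0,0,0]';python3 -c "
from h import *
look('w10')"
```

```text
clock: 27.7
tcp_pos: [0.4899, 0.3351, 0.0927]
ee_rot: [-0.002, 0.756, 0.655, -0.007]
contact_force: [-0.6, -0.6, 3.5]
gripper_width: 0.032
grasp_force: 20.0
clock: 28.32
tcp_pos: [0.4954, 0.3133, 0.2961]
ee_rot: [-0.003, 0.743, 0.67, -0.003]
contact_force: [0.6, -0.7, -1.0]
gripper_width: 0.032
grasp_force: 20.0
clock: 28.95
tcp_pos: [0.5675, 0.0529, 0.2918]
ee_rot: [-0.001, 0.733, 0.68, -0.008]
contact_force: [-0.5, 0.4, -0.4]
gripper_width: 0.0321
grasp_force: 20.0
clock: 29.32
tcp_pos: [0.5807, 0.0403, 0.2922]
ee_rot: [-0.002, 0.732, 0.682, -0.007]
contact_force: [-0.4, 0.4, 0.3]
gripper_width: 0.032
grasp_force: 20.0
carrier [ 0.5824 -0.0068] [0.0166 0.9999] tcp [0.5807 0.0406 0.2924]
[ 0.5814 -0.0653]
[ 0.5821 -0.0263]
[0.5827 0.0127]
[0.5834 0.0517]
expected foot px [323.3 228.3] [([312.0, 235.7], [288, 170, 64, 113, 2660])]
```

```bash
python3 -c "
from h import *
im=cv2.imread('pics/w10_raw.png')[:,:,::-1].copy(); m=mask(im,100,125,130,60)
for b in blobs(m,60): print(b)
for r in range(130,250,8):
  x=np.where(m[r,250:400])[0]+250; print(r,x[[0,-1]] if len(x) else 0,len(x))
c,im=snap('side','s10',(200,130,440,310),3); 
for n in ('s8','s10'):
  print(n,[b for b in blobs(mask(cv2.imread('pics/%s_raw.png'%n)[:,:,::-1].copy(),105,120),100)])
"
```

```text
([329.5, 205.1], [304, 158, 47, 109, 2284])
([556.5, 383.6], [545, 373, 28, 20, 361])
130 0 0
138 0 0
146 0 0
154 0 0
162 [308 347] 11
170 [308 346] 10
178 [308 346] 11
186 [304 346] 14
194 [304 350] 47
202 [305 350] 46
210 [305 350] 46
218 [305 350] 46
226 [305 350] 23
234 [342 350] 9
242 [344 349] 6
s8 [([395.5, 117.8], [343, 90, 102, 55, 2431]), ([471.9, 142.8], [444, 129, 54, 29, 787]), ([293.6, 236.8], [269, 212, 51, 53, 1298]), ([409.4, 221.2], [401, 213, 18, 17, 218])]
s10 [([395.5, 117.7], [343, 90, 102, 55, 2431]), ([471.6, 142.8], [444, 129, 52, 29, 779]), ([292.9, 238.9], [269, 213, 51, 52, 1140]), ([409.4, 221.2], [401, 213, 18, 17, 219])]
```

View pics/w10.png

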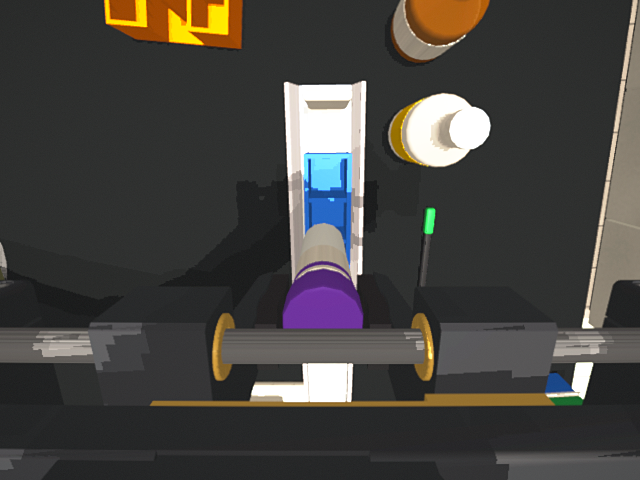

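The carrier is unmoved: its side-view box is the same, the rear rim is at row 153 (columns 304-351), and the bright pocket only defeated the mask. The foot is at (322,224).

```bash
python3 -c "
from h import *
c=cam('wrist'); e=(plane(c,(304.5,152.5),.145)+plane(c,(351,152.5),.145))/2; u=np.array([.065,.998]); t=sensors.sense()['tcp_pos']
o=e[:2]-.08*u; print(o,[(o+u*y).round(4) for y in (.0195,.0585)], plane(c,(322,223.5),.2922-.088+.008)-t-[0,.0145,0])"
```

```text
[0.58208948 0.02234005] [array([0.5834, 0.0418]), array([0.5859, 0.0807])] [-0.00069271  0.00142654 -0.08025761]
```

```bash
python3 -c "
from h import *
a=cv2.imread('pics/w10_raw.png')[:,:,::-1].astype(int);b=cv2.imread('pics/w9_raw.png')[:,:,::-1].astype(int)
for im,r0 in ((a,144),(b,96)):
  for r in range(r0,r0+20): print(r,im[r,306],im[r,329],im[r,349])
"
```

```text
144 [255 255 255] [255 255 255] [255 255 255]
145 [255 255 255] [255 255 255] [255 255 255]
146 [255 255 255] [255 255 255] [255 255 255]
147 [255 255 255] [255 255 255] [255 255 255]
148 [255 255 255] [255 255 255] [255 255 255]
149 [255 255 255] [255 255 255] [255 255 255]
150 [255 255 255] [255 255 255] [255 255 255]
151 [255 255 255] [255 255 255] [255 255 255]
152 [255 254 254] [253 250 244] [255 254 249]
153 [ 82 128 231] [ 69 118 228] [102 166 253]
154 [ 98 224 255] [106 230 255] [109 231 255]
155 [119 238 255] [127 241 255] [117 229 255]
156 [119 236 255] [127 239 255] [114 224 255]
157 [118 235 255] [125 236 255] [112 221 255]
158 [119 237 255] [101 212 255] [112 222 255]
159 [119 238 255] [115 230 255] [112 223 255]
160 [120 239 255] [124 237 255] [114 223 255]
161 [121 240 255] [125 237 255] [113 223 255]
162 [121 239 255] [121 235 255] [111 223 255]
163 [119 238 255] [122 237 255] [112 224 255]
96 [255 255 255] [255 255 255] [255 255 255]
97 [255 255 255] [255 255 255] [255 255 255]
98 [255 255 255] [255 255 255] [255 255 255]
99 [255 255 255] [255 255 255] [255 255 255]
100 [255 255 255] [255 255 255] [255 255 255]
101 [255 255 255] [255 255 255] [255 255 255]
102 [255 255 255] [255 255 255] [255 255 255]
103 [224 253 255] [181 249 255] [146 242 255]
104 [118 235 255] [119 237 255] [117 237 255]
105 [113 233 255] [124 239 255] [126 239 255]
106 [117 234 255] [126 243 255] [128 242 255]
107 [116 234 255] [102 208 255] [ 95 194 255]
108 [118 235 255] [ 54 116 227] [ 48 107 225]
109 [117 235 255] [ 25  60 116] [ 38  88 189]
110 [118 236 255] [ 26  61 113] [ 39  90 192]
111 [117 235 255] [ 24  60 112] [ 40  92 193]
112 [118 236 255] [ 26  64 122] [ 39  91 192]
113 [120 236 255] [ 49 118 226] [ 38  92 193]
114 [118 235 255] [ 56 135 243] [ 40  91 192]
115 [119 235 255] [ 58 139 248] [ 41  92 192]
```

```bash
python3 -c "
from h import *
K,D,E=cam('wrist'); t=np.array(sensors.sense()['tcp_pos'])
for n,p,row,foot in (('w10',t,152.5,223.5),('w9',np.array([.5762,.0004,.2912]),103,226),('w7',np.array([.5736,-.0362,.2903]),None,228.5)):
  F=E.copy(); F[:3,3]+=p-t; c=(K,D,F)
  im=cv2.imread('pics/%s_raw.png'%n)[:,:,::-1].astype(int)
  if row is None:
    row=next(r for r in range(30,90) if im[r,329,0]<200)-.2
  e=plane(c,(329,row),.145); print(n,row,'rear edge y',e[1],'origin y',e[1]-.08,'foot off',plane(c,(322,foot),p[2]-.08)[1]-p[1]-.0145)
"
```

```text
w10 152.5 rear edge y 0.10210039657225281 origin y 0.02210039657225281 foot off 0.001489105542373836
w9 103 rear edge y 0.10132276561966201 origin y 0.02132276561966201 foot off -0.0003017490921070863
w7 53.8 rear edge y 0.10093135673868012 origin y 0.020931356738680115 foot off -0.002100199534558438
```

```bash
python3 -m pendant '[0,0.0025,0,-0.02,0,0,0,0,-0.02,0,0,0,0,-0.01,0,0,0,0,0,0]'
```

```text
clock: 29.92
tcp_pos: [0.5835, 0.0389, 0.2412]
ee_rot: [-0.002, 0.732, 0.681, -0.008]
contact_force: [0.2, 0.1, -0.2]
gripper_width: 0.0321
grasp_force: 20.0
```

```bash
python3 -m pendant '[0,0,0.001,-0.015,0,0,0,0,-0.015,0,0,0,0,0,0]';python3 -m pendant '[0,0,0,-0.015,0,0,0,0,-0.01,0,0,0,0,0,0]'
```

```text
clock: 30.3
tcp_pos: [0.5832, 0.0393, 0.2107]
ee_rot: [-0.002, 0.732, 0.681, -0.008]
contact_force: [0.5, -0.4, -0.4]
gripper_width: 0.0323
grasp_force: 20.0
clock: 30.68
tcp_pos: [0.5835, 0.0396, 0.1862]
ee_rot: [-0.002, 0.732, 0.681, -0.008]
contact_force: [1.2, 1.5, -0.4]
gripper_width: 0.0318
grasp_force: 20.0
```

```bash
python3 -m pendant '[0,0,0,-0.005,0,0,0,0,0,0,60,0,0,0,0,60,0,0,0,0,60,0,0,0,0]';python3 -m pendant '[60,0,0,0.04,0,60,0,0,0.05,0,60,-0.01,0.025,0.02,0,60,-0.03,0.05,0,0,60,-0.03,0.05,0,-2]'; python3 -m pendant '[60,-0.03,0.05,0,-2,60,-0.03,0.05,0,0,60,-0.03,0.05,0,0,60,-0.018,0.034,0,0,60,0,0,0,0]'; python3 -m pendant '[60,0,0,-0.03,0,60,0,0,-0.03,0,60,0,0,-0.03,0,60,0,0,-0.03,0,60,0,0,0,0]'
```

```text
clock: 31.3
tcp_pos: [0.5843, 0.0399, 0.1825]
ee_rot: [-0.002, 0.732, 0.681, -0.007]
contact_force: [-0.3, 0.5, -0.2]
gripper_width: 0.0528
grasp_force: 0.0
clock: 31.92
tcp_pos: [0.5123, 0.167, 0.2922]
ee_rot: [-0.002, 0.744, 0.668, -0.007]
contact_force: [0.4, -0.4, -0.2]
gripper_width: 0.0533
grasp_force: 0.0
clock: 32.55
tcp_pos: [0.4021, 0.3527, 0.2924]
ee_rot: [-0.003, 0.753, 0.658, -0.007]
contact_force: [0.6, 0.1, -0.2]
gripper_width: 0.053
grasp_force: 0.0
clock: 33.17
tcp_pos: [0.4052, 0.3466, 0.1703]
ee_rot: [-0.001, 0.756, 0.655, -0.01]
contact_force: [-0.4, -0.0, 0.6]
gripper_width: 0.0528
grasp_force: 0.0
```

```bash
python3 -m pendant '[60,0,0.001,-0.025,0,60,0,0,-0.025,0,60,-0.001,0,-0.025,0,60,0,0,-0.005,0,60,0,0,0,0]'; python3 -m pendant '[60,0,0,0,0,0,0,0,0,0,0,0,0,0,0,0,0,0,0,0,0,0,0,0,0]' 20; python3 -m pendant '[0,0,0,0.04,0,0,0,0,0.05,0,0,0,0,0.05,0,0,0,0,0.05,0,0,0.02,-0.03,0.01,2]'; python3 -m pendant '[0,0.035,-0.05,0,2,0,0.035,-0.05,0,0,0,0.035,-0.05,0,0,0,0.03,-0.05,0,0,0,0.025,-0.035,0,0]'; python3 -m pendant '[0,0,0,0,0,0,0,0,0,0]';python3 -c "
from h import *
c,im=snap('wrist','w11'); print(sensors.sense()['tcp_pos'])
g=im.astype(int)
r=next(r for r in range(150,260) if g[r,329,0]<200 and g[r,329,2]>220); print('rim',r,plane(c,(329,r-.5),.145))
print([ (r,g[r,322].tolist()) for r in range(212,236,2)])"
```

```text
clock: 33.8
tcp_pos: [0.4055, 0.3502, 0.0932]
ee_rot: [-0.002, 0.756, 0.655, -0.006]
contact_force: [-0.0, 0.1, -0.1]
gripper_width: 0.0532
grasp_force: 0.0
clock: 34.42
tcp_pos: [0.4053, 0.3501, 0.0926]
ee_rot: [-0.002, 0.756, 0.655, -0.007]
contact_force: [0.2, -0.1, 2.7]
gripper_width: 0.0317
grasp_force: 20.0
clock: 35.05
tcp_pos: [0.4242, 0.3237, 0.2961]
ee_rot: [-0.003, 0.742, 0.67, -0.003]
contact_force: [0.2, -0.7, -1.8]
gripper_width: 0.0321
grasp_force: 20.0
clock: 35.67
tcp_pos: [0.5859, 0.0814, 0.2916]
ee_rot: [-0.002, 0.733, 0.68, -0.008]
contact_force: [0.7, 0.4, -0.0]
gripper_width: 0.0323
grasp_force: 20.0
clock: 35.92
tcp_pos: [0.5843, 0.0858, 0.2921]
ee_rot: [-0.002, 0.732, 0.681, -0.007]
contact_force: [-0.6, -0.3, 0.8]
gripper_width: 0.032
grasp_force: 20.0
[0.58414928 0.08647613 0.29233198]
rim 206 [0.58879443 0.10158779 0.145     ]
[(212, [47, 122, 226]), (214, [47, 121, 225]), (216, [45, 121, 225]), (218, [45, 121, 225]), (220, [46, 121, 225]), (222, [44, 120, 226]), (224, [56, 119, 228]), (226, [202, 193, 178]), (228, [202, 194, 177]), (230, [202, 195, 178]), (232, [203, 195, 177]), (234, [203, 195, 178])]
```

```bash
python3 -m pendant '[0,0.0015,-0.006,-0.02,0,0,0,0,-0.02,0,0,0,0,-0.01,0,0,0,0,0,0]'
```

```text
clock: 36.48
tcp_pos: [0.586, 0.0798, 0.2421]
ee_rot: [-0.002, 0.732, 0.682, -0.007]
contact_force: [-0.7, 0.4, -1.0]
gripper_width: 0.0319
grasp_force: 20.0
```

```bash
python3 -m pendant '[0,0,0,-0.015,0,0,0,0,-0.015,0,0,0,0,0,0]';python3 -m pendant '[0,0,0,-0.015,0,0,0,0,-0.01,0,0,0,0,0,0]'
```

```text
clock: 36.85
tcp_pos: [0.5857, 0.0783, 0.2107]
ee_rot: [-0.002, 0.732, 0.681, -0.008]
contact_force: [0.8, -0.4, -0.4]
gripper_width: 0.0325
grasp_force: 20.0
clock: 37.22
tcp_pos: [0.5861, 0.0785, 0.1862]
ee_rot: [-0.002, 0.732, 0.681, -0.008]
contact_force: [-0.5, -0.2, -0.7]
gripper_width: 0.0318
grasp_force: 20.0
```

```bash
python3 -m pendant '[0,0,0,-0.005,0,0,0,0,0,0,60,0,0,0,0,60,0,0,0,0,60,0,0,0,0]';python3 -m pendant '[60,0,0,0.04,0,60,0,0,0.05,0,0,0.002,0.04,0.0,0,0,0.003,0.055,0,0,0,0.003,0.02,0,0]';python3 -m pendant '[0,0,0,0,0,0,0,0,0,0]';  python3 -c "
from h import *
cs,a=snap('side','s12',(200,130,440,310),3);cc,b=snap('scene','c12')
for c,im in ((cs,a),(cc,b)):
  for ce,st in blobs(mask(im,125,145),30): print(ce,st,plane(c,ce,.199).round(4))
print([x for x in blobs(mask(a,105,120),300)])
A=[x for x in blobs(mask(b,0,4)) if 150<x[0][0]<250]; B=[x for x in blobs(mask(a,0,4)) if 330<x[0][0]<400]; print(A,B)
hz=cv2.cvtColor(a,cv2.COLOR_RGB2HSV)"
```

```text
clock: 37.85
tcp_pos: [0.5868, 0.0789, 0.1825]
ee_rot: [-0.002, 0.732, 0.681, -0.007]
contact_force: [-0.3, -0.5, -0.6]
gripper_width: 0.0527
grasp_force: 0.0
clock: 38.48
tcp_pos: [0.5937, 0.1982, 0.273]
ee_rot: [-0.003, 0.731, 0.683, -0.006]
contact_force: [-0.3, -0.1, 0.4]
gripper_width: 0.025
grasp_force: 0.0
clock: 38.72
tcp_pos: [0.5951, 0.1914, 0.2718]
ee_rot: [-0.001, 0.733, 0.68, -0.008]
contact_force: [0.2, -0.8, -0.2]
gripper_width: 0.0048
grasp_force: 0.0
[293.2, 212.2] [271, 193, 44, 39, 581] [0.5828 0.0194 0.199 ]
[361.4, 217.8] [346, 208, 32, 21, 448] [0.583 0.058 0.199]
[328.8, 229.3] [313, 218, 33, 24, 494] [ 0.576  -0.0196  0.199 ]
[([395.5, 117.7], [343, 90, 102, 55, 2428]), ([282.4, 151.5], [261, 142, 43, 20, 415]), ([284.0, 175.1], [263, 165, 42, 21, 363]), ([295.5, 240.3], [269, 213, 51, 52, 840])]
[([181.7, 324.1], [174, 315, 16, 20, 161])] [([368.7, 171.0], [366, 164, 7, 15, 73])]
```

View pics/s12.png

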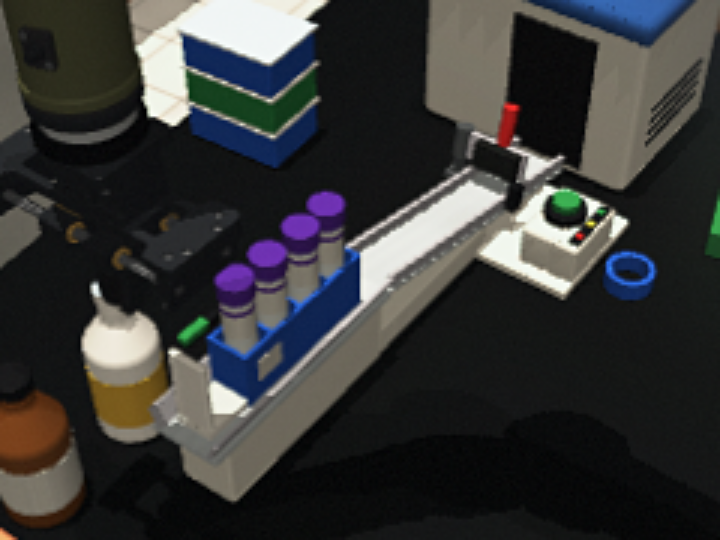

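All four purple tubes stand in the carrier, caps at (235,285), (266,258), (300,232) and (326,208) in the crop. The stop is still closed. I'll go down behind the handle and push.

```bash
python3 -m pendant '[0,-0.004,0,-0.03,0,0,0,0,-0.03,0,0,0,0,-0.03,0,0,0,0,-0.025,0,0,0,0,0,0]';python3 -m pendant '[0,0,0,-0.02,0,0,0,0,0,0]'
```

```text
clock: 39.45
tcp_pos: [0.5899, 0.1914, 0.1556]
ee_rot: [-0.002, 0.733, 0.68, -0.009]
contact_force: [-0.1, 0.7, -0.6]
gripper_width: 0.0005
grasp_force: 0.0
clock: 39.7
tcp_pos: [0.5902, 0.193, 0.1363]
ee_rot: [-0.002, 0.733, 0.681, -0.008]
contact_force: [0.3, -0.4, 0.2]
gripper_width: 0.0008
grasp_force: 0.0
```

```bash
python3 -m pendant '[0,-0.0006,-0.01,0,0,0,-0.0006,-0.01,0,0,0,-0.0006,-0.01,0,0,0,-0.0006,-0.01,0,0,0,-0.0006,-0.01,0,0]';python3 -m pendant '[0,-0.0006,-0.01,0,0,0,-0.0006,-0.01,0,0,0,-0.0006,-0.01,0,0,0,-0.0006,-0.01,0,0,0,-0.0006,-0.01,0,0]';python3 -m pendant '[0,-0.0006,-0.01,0,0,0,0,0,0,0]'; python3 -c "
from h import *
c,im=snap('side','s13')
for ce,st in blobs(mask(im,125,145),30): print(ce,st,plane(c,ce,.199).round(4))"
```

```text
clock: 40.33
tcp_pos: [0.5878, 0.1442, 0.1376]
ee_rot: [-0.002, 0.732, 0.681, -0.006]
contact_force: [0.4, 2.3, -0.2]
gripper_width: 0.0001
grasp_force: 1.3
clock: 40.95
tcp_pos: [0.5848, 0.0937, 0.1376]
ee_rot: [-0.002, 0.732, 0.681, -0.007]
contact_force: [0.6, 4.6, 3.1]
gripper_width: 0.0005
grasp_force: 2.0
clock: 41.2
tcp_pos: [0.5838, 0.0814, 0.1369]
ee_rot: [-0.001, 0.733, 0.68, -0.008]
contact_force: [0.1, 0.0, 0.6]
gripper_width: 0.0005
grasp_force: 0.2
[312.8, 195.8] [294, 179, 39, 35, 507] [ 0.5766 -0.0601  0.199 ]
```

```bash
python3 -m pendant '[0,-0.0004,-0.007,0,0,0,-0.0004,-0.007,0,0,0,-0.0004,-0.007,0,0,0,-0.0004,-0.007,0,0,0,-0.0004,-0.007,0,0]';python3 -m pendant '[0,-0.0004,-0.007,0,0,0,-0.0004,-0.007,-0.002,0,0,-0.0004,-0.007,-0.0015,0,0,-0.0004,-0.007,-0.0015,0,0,0,0,0,0]'; python3 -c "
from h import *
c,im=snap('side','s14')
for ce,st in blobs(mask(im,125,145),30): print(ce,st,plane(c,ce,.199).round(4))
for ce,st in blobs(mask(im,105,120),100): print(ce,st)"
```

```text
clock: 41.88
tcp_pos: [0.5822, 0.0486, 0.1375]
ee_rot: [-0.002, 0.732, 0.681, -0.007]
contact_force: [0.1, 3.3, 2.1]
gripper_width: 0.0004
grasp_force: 1.6
clock: 42.5
tcp_pos: [0.5796, 0.0178, 0.1314]
ee_rot: [-0.001, 0.733, 0.68, -0.009]
contact_force: [-0.5, -0.2, -0.7]
gripper_width: 0.0006
grasp_force: 0.0
[331.8, 182.4] [313, 170, 39, 26, 439] [ 0.5644 -0.1344  0.199 ]
[395.6, 117.7] [343, 90, 102, 55, 2432]
[459.6, 139.9] [444, 129, 30, 23, 374]
[267.1, 148.4] [261, 142, 13, 14, 116]
[269.0, 171.9] [263, 166, 13, 13, 100]
[339.6, 205.0] [329, 192, 21, 28, 257]
[409.4, 221.2] [401, 213, 18, 17, 219]
```

```bash
python3 -m pendant '[0,-0.0006,-0.01,-0.002,0,0,-0.0006,-0.01,-0.002,0,0,-0.0006,-0.01,-0.002,0,0,-0.0006,-0.01,-0.002,0,0,-0.0006,-0.01,-0.003,0]';python3 -m pendant '[0,-0.0006,-0.01,-0.002,0,0,-0.0006,-0.01,-0.002,0,0,-0.0006,-0.01,-0.002,0,0,-0.0006,-0.01,-0.002,0,0,-0.0006,-0.01,-0.002,0]'; python3 -m pendant '[0,-0.0003,-0.006,-0.001,0,0,0,0,0,0]'
```

```text
clock: 43.18
tcp_pos: [0.5777, -0.0296, 0.1214]
ee_rot: [-0.002, 0.732, 0.681, -0.007]
contact_force: [0.5, 2.4, 3.5]
gripper_width: 0.0005
grasp_force: 1.3
clock: 43.8
tcp_pos: [0.5742, -0.08, 0.111]
ee_rot: [-0.002, 0.732, 0.681, -0.007]
contact_force: [0.0, 0.9, -0.2]
gripper_width: 0.0006
grasp_force: 0.6
clock: 44.05
tcp_pos: [0.5739, -0.0863, 0.1101]
ee_rot: [-0.001, 0.733, 0.68, -0.008]
contact_force: [0.0, -0.4, -0.7]
gripper_width: 0.0004
grasp_force: 0.0
```

```bash
python3 -m pendant '[0,-0.0003,-0.006,-0.0012,0,0,-0.0003,-0.006,-0.0013,0,0,-0.0003,-0.006,-0.0012,0,0,-0.0003,-0.006,-0.0013,0,0,0,0,0,0]';python3 -m pendant '[0,-0.0002,-0.004,-0.001,0,0,-0.0002,-0.004,-0.0008,0,0,-0.0002,-0.004,-0.0008,0]';python3 -m pendant '[0,-0.0002,-0.003,-0.0008,0,0,-0.0002,-0.003,-0.0006,0]'
```

```text
clock: 44.68
tcp_pos: [0.5733, -0.1056, 0.106]
ee_rot: [-0.003, 0.732, 0.682, -0.005]
contact_force: [-1.5, 7.5, 3.6]
gripper_width: 0.0002
grasp_force: 3.9
clock: 45.05
tcp_pos: [0.5736, -0.1063, 0.1059]
ee_rot: [-0.008, 0.729, 0.684, 0.002]
contact_force: [-7.3, 28.3, 19.7]
gripper_width: 0.0005
grasp_force: 15.3
clock: 45.3
tcp_pos: [0.5737, -0.1066, 0.1059]
ee_rot: [-0.01, 0.728, 0.686, 0.005]
contact_force: [-9.0, 35.9, 25.7]
gripper_width: -0.0002
grasp_force: 19.6
```

```bash
python3 -m pendant '[0,0.0004,0.008,0.002,0,0,0.001,0.012,0.003,0,0,0.002,0.03,0.02,0,0,0.002,0.03,0.05,0,0,0,0,0.05,0]';python3 -m pendant '[0,0.0,0.04,0.04,0,0,0,0.05,0,0,0,0,0,0,0]'; python3 -c "
from h import *
a=snap('side','s15')[1]; b=snap('scene','c15')[1]
x=cv2.resize(a[130:310,300:460],(400,450),interpolation=cv2.INTER_CUBIC); y=cv2.resize(b[220:400,130:290],(400,450),interpolation=cv2.INTER_CUBIC)
cv2.imwrite('pics/both15.png',np.hstack([x,y])[:,:,::-1])
cs=cam('side');cc=cam('scene')
for n,c,im in (('side',cs,a),('scene',cc,b)):
  for nm,h in (('purple',(125,145)),('red',(0,4)),('blue',(105,120)),('green',(55,75))):
    for ce,st in blobs(mask(im,*h),50):
      if (n=='side' and 300<ce[0]<460 and 130<ce[1]<310) or (n=='scene' and 130<ce[0]<290 and 220<ce[1]<400): print(n,nm,ce,st)"
```

```text
clock: 45.92
tcp_pos: [0.5771, -0.0451, 0.2276]
ee_rot: [-0.002, 0.731, 0.682, -0.007]
contact_force: [0.9, -0.2, 0.1]
gripper_width: 0.0002
grasp_force: 0.0
clock: 46.3
tcp_pos: [0.5771, 0.0468, 0.2674]
ee_rot: [-0.002, 0.73, 0.683, -0.006]
contact_force: [-0.1, -0.6, -0.3]
gripper_width: 0.0003
grasp_force: 0.0
side purple [355.0, 168.8] [339, 158, 34, 22, 346]
side blue [350.5, 196.3] [331, 179, 40, 34, 487]
side blue [409.4, 221.2] [401, 213, 18, 17, 219]
side green [452.1, 202.2] [435, 183, 35, 38, 820]
side green [388.4, 196.9] [384, 194, 10, 7, 58]
scene purple [245.6, 271.0] [236, 262, 20, 19, 284]
scene purple [216.1, 286.6] [198, 273, 37, 29, 579]
scene purple [188.1, 303.1] [178, 293, 20, 20, 271]
scene red [181.5, 324.1] [175, 315, 14, 20, 155]
scene blue [232.6, 314.5] [190, 276, 84, 69, 1642]
scene blue [168.2, 290.9] [158, 285, 25, 15, 219]
scene green [179.9, 295.4] [175, 291, 13, 12, 52]
```

```bash
python3 -c "
from h import *
cs=cam('side');cc=cam('scene')
n=np.array([1,-.06,0]); n/=np.linalg.norm(n); p0=np.array([.574,-.0866,0])
def pl(c,px):
  o,d=ray(c,px); P=o+d*(n@(p0-o))/(n@d); return P, (P[1]-p0[1])/.998
a=np.radians(12)
def show(nm,c,px):
  P,f=pl(c,px); zs=.085+f*np.tan(a); h=(P[2]-zs)*np.cos(a); s=f/np.cos(a)-(-h*np.sin(a))*1  # slope coordinate: foot of normal
  # point = edge + s*(cos,sin)+h*(-sin... ) normal=( -sin? )
  y,z=f,P[2]-.085; s=y*np.cos(a)+z*np.sin(a); h=-y*np.sin(a)+z*np.cos(a)
  print(nm,'slope s',round(s,4),'h',round(h,4))
show('cap rear scene',cc,(245.6,271)); show('mid',cc,(216.1,286.6)); show('cap front scene',cc,(188.1,303.1)); show('side centroid',cs,(355,168.8))
show('buffer centre (side)',cs,(366,183)); show('knob',cs,(368.7,171)); show('knob',cc,(181.7,324))
"; python3 -m pendant '[0,0,-0.03,0.04,0,0,0,-0.055,0.03,0,0,0,-0.055,0,0,0,0,-0.055,0,0,0,-0.003,-0.055,0,0]'; python3 -m pendant '[0,-0.003,-0.055,0,0,0,-0.003,-0.055,0,0,0,-0.003,-0.04,0,0,0,0,0,0,0]';python3 -c "
from h import *
c,im=snap('wrist','w16'); t=sensors.sense()['tcp_pos']; print(t)
for nm,h in (('purple',(125,145)),('red',(0,4)),('blue',(100,125)),('green',(55,75))):
  for ce,st in blobs(mask(im,*h),40): print(nm,ce,st)"
```

```text
cap rear scene slope s -0.0997 h 0.1138
mid slope s -0.1627 h 0.1166
cap front scene slope s -0.2222 h 0.1152
side centroid slope s -0.1563 h 0.1144
buffer centre (side) slope s -0.2499 h 0.0318
knob slope s -0.2514 h 0.0741
knob slope s -0.2504 h 0.0741
clock: 47.02
tcp_pos: [0.573, -0.2119, 0.3354]
ee_rot: [-0.002, 0.734, 0.679, -0.008]
contact_force: [1.0, 0.2, -0.5]
gripper_width: 0.0003
grasp_force: 0.0
clock: 47.52
tcp_pos: [0.562, -0.3645, 0.3341]
ee_rot: [-0.002, 0.736, 0.677, -0.009]
contact_force: [-0.2, 1.1, -0.3]
gripper_width: 0.0002
grasp_force: 0.0
[ 0.56307325 -0.3608666   0.33468638]
purple [318.4, 27.7] [299, 4, 40, 49, 1541]
purple [318.5, 88.6] [300, 66, 38, 46, 1317]
purple [317.3, 132.1] [300, 112, 36, 43, 1147]
purple [319.5, 173.7] [303, 156, 34, 37, 993]
purple [158.9, 239.5] [155, 236, 9, 8, 48]
purple [162.0, 303.0] [158, 299, 9, 9, 50]
purple [149.5, 307.0] [145, 303, 10, 9, 50]
red [217.5, 135.4] [214, 132, 8, 8, 53]
red [321.4, 196.2] [314, 191, 15, 10, 90]
red [65.2, 320.2] [39, 311, 59, 17, 545]
red [79.6, 378.7] [53, 363, 59, 42, 1307]
blue [323.7, 63.0] [296, 0, 45, 170, 1717]
blue [550.4, 124.6] [536, 80, 30, 89, 1881]
blue [502.7, 127.8] [495, 94, 17, 69, 907]
blue [302.3, 110.4] [300, 98, 7, 26, 97]
blue [194.1, 157.9] [174, 139, 42, 40, 907]
blue [303.8, 155.9] [302, 143, 5, 27, 95]
blue [485.7, 308.0] [452, 291, 59, 38, 1578]
blue [322.5, 313.5] [322, 299, 2, 30, 60]
blue [485.4, 383.1] [470, 363, 32, 44, 1147]
blue [301.0, 391.3] [299, 376, 5, 25, 77]
green [240.5, 154.4] [228, 142, 26, 26, 520]
green [221.7, 173.4] [218, 170, 8, 8, 44]
green [158.8, 267.3] [111, 219, 96, 98, 4534]
```

```bash
python3 -c "
from h import *
c=cam('wrist'); im=cv2.imread('pics/w16_raw.png')[:,:,::-1].astype(int)
for col in (300,306,312,332,336): print(col,[(r,im[r,col].tolist()) for r in range(160,196,2)])
e=np.array([.574,-.0866,.085]);a=np.radians(12);L=np.array([.06,.998,0])
for s,h in ((-.241,.06),(-.241,.05),(-.241,.02),(-.262,.05)):
  P=e+L*(s*np.cos(a)-h*np.sin(a))+np.array([0,0,s*np.sin(a)+h*np.cos(a)]); print(s,h,P.round(3),proj(c,P).round(1))"
```

```text
300 [(160, [212, 194, 182]), (162, [213, 195, 183]), (164, [129, 118, 110]), (166, [90, 81, 76]), (168, [71, 64, 60]), (170, [46, 42, 40]), (172, [42, 40, 36]), (174, [48, 44, 42]), (176, [51, 47, 45]), (178, [104, 96, 90]), (180, [124, 114, 107]), (182, [123, 113, 107]), (184, [121, 112, 106]), (186, [113, 104, 98]), (188, [114, 105, 100]), (190, [116, 107, 101]), (192, [116, 107, 101]), (194, [117, 107, 101])]
306 [(160, [54, 65, 106]), (162, [47, 46, 103]), (164, [57, 21, 73]), (166, [54, 18, 78]), (168, [78, 32, 114]), (170, [105, 41, 152]), (172, [105, 41, 154]), (174, [104, 42, 154]), (176, [105, 42, 152]), (178, [105, 42, 151]), (180, [104, 42, 151]), (182, [106, 42, 155]), (184, [54, 20, 81]), (186, [81, 65, 91]), (188, [126, 125, 113]), (190, [124, 122, 112]), (192, [123, 121, 112]), (194, [123, 120, 112])]
312 [(160, [65, 28, 98]), (162, [67, 27, 97]), (164, [99, 42, 141]), (166, [109, 46, 157]), (168, [107, 44, 153]), (170, [104, 42, 151]), (172, [105, 43, 154]), (174, [104, 42, 152]), (176, [104, 44, 153]), (178, [104, 42, 150]), (180, [105, 44, 152]), (182, [104, 42, 153
[... 459 characters left out ...]
113, 110, 105]), (190, [123, 120, 111]), (192, [127, 124, 116]), (194, [221, 214, 199])]
336 [(160, [19, 66, 134]), (162, [18, 68, 137]), (164, [21, 73, 144]), (166, [31, 102, 203]), (168, [38, 71, 150]), (170, [42, 27, 48]), (172, [44, 24, 60]), (174, [53, 22, 78]), (176, [72, 30, 106]), (178, [106, 79, 119]), (180, [159, 144, 145]), (182, [202, 188, 176]), (184, [163, 155, 142]), (186, [123, 119, 109]), (188, [122, 120, 111]), (190, [124, 120, 112]), (192, [127, 123, 113]), (194, [225, 220, 205])]
-0.241 0.06 [ 0.559 -0.334  0.094] [320.9 181.5]
-0.241 0.05 [ 0.559 -0.332  0.084] [321.  178.8]
-0.241 0.02 [ 0.56  -0.326  0.054] [321.4 171.3]
-0.262 0.05 [ 0.558 -0.353  0.079] [321.4 195.5]
```

The numbers fit: all the caps lie 0.114 m above the slope, so the tubes are fully seated and the carrier is flat. The blue front rim runs straight into the dark buffer with no gap. Pressing the button with the gripper as it stands would hit the caps, so I'll turn it 90° first.

```bash
python3 -c "
from h import *
P=plane(cam('wrist'),(240.5,154.4),.074); print(P)"; python3 -m pendant '[0,-0.02,0.01,0,10,0,-0.02,0.01,0,10,0,-0.02,0.01,0,10,0,-0.02,0.01,0,10,0,-0.02,0.01,0,10]'; python3 -m pendant '[0,0,0,0,10,0,0,0,0,10,0,0,0,0,10,0,0,0,0,10,0,0,0,0,4]'; python3 -m pendant '[0,0,0,0,0]'; python3 -c "
from rig import sensors; print(sensors.sense()['joints'].round(2))"
```

```text
[ 0.46543815 -0.29693278  0.074     ]
clock: 48.2
tcp_pos: [0.464, -0.3061, 0.3361]
ee_rot: [0.001, 0.373, 0.928, -0.008]
contact_force: [-0.1, -0.4, -0.7]
gripper_width: 0.0007
grasp_force: 0.0
clock: 48.82
tcp_pos: [0.4648, -0.3065, 0.3359]
ee_rot: [0.003, -0.001, 1.0, -0.006]
contact_force: [-0.8, 0.4, 0.6]
gripper_width: 0.0004
grasp_force: 0.0
clock: 48.95
tcp_pos: [0.4649, -0.3066, 0.336]
ee_rot: [0.004, 0.001, 1.0, -0.006]
contact_force: [-0.5, -0.4, 0.3]
gripper_width: 0.0006
grasp_force: 0.0
[ 1.18  0.78 -1.35  1.62  0.79  1.37  1.29]
```

```bash
python3 -m pendant '[0,0,0.005,-0.04,0,0,0,0,-0.04,0,0,0,0,-0.04,0,0,0,0,-0.04,0,0,0,0,-0.03,0]'; python3 -m pendant '[0,0,0,-0.02,0,0,0,0,-0.02,0,0,0,0,0,0]'
```

```text
clock: 49.58
tcp_pos: [0.4645, -0.3018, 0.1446]
ee_rot: [0.003, 0.002, 1.0, -0.006]
contact_force: [-0.3, -0.8, -0.1]
gripper_width: 0.0006
grasp_force: 0.0
clock: 49.95
tcp_pos: [0.4647, -0.3018, 0.1054]
ee_rot: [0.003, 0.002, 1.0, -0.006]
contact_force: [-0.2, 0.7, 0.3]
gripper_width: 0.0003
grasp_force: 0.0
```

```bash
python3 -m pendant '[0,0,0,-0.015,0,0,0,0,-0.01,0,0,0,0,-0.004,0,0,0,0,0,0]'; python3 -m pendant '[0,0,0,-0.004,0,0,0,0,0,0]'; python3 -m pendant '[0,0,0,-0.004,0,0,0,0,0,0]'
```

```text
clock: 50.45
tcp_pos: [0.4652, -0.3021, 0.0773]
ee_rot: [0.004, 0.002, 1.0, -0.006]
contact_force: [-1.2, -0.2, 3.4]
gripper_width: 0.0002
grasp_force: 1.3
clock: 50.7
tcp_pos: [0.4654, -0.3022, 0.0736]
ee_rot: [0.004, 0.002, 1.0, -0.006]
contact_force: [-1.7, 0.2, 5.5]
gripper_width: 0.0004
grasp_force: 2.4
clock: 50.95
tcp_pos: [0.4655, -0.3021, 0.073]
ee_rot: [0.005, 0.001, 1.0, -0.008]
contact_force: [-9.8, -0.7, 31.2]
gripper_width: 0.0006
grasp_force: 15.7
```

```bash
python3 -m pendant '[0,0,0,0,0,0,0,0,0.01,0,0,0,0,0.03,0,0,0,0,0.05,0,0,0,0,0.05,0]'; python3 -m pendant '[0,0,0,0.05,0,0,-0.02,0.05,0.02,0,0,-0.02,0.05,0,0,0,0,0,0,0,0,0,0,0,0]'; python3 -c "
from h import *
a=snap('side','s17')[1]; b=snap('scene','c17')[1]
for n,im in (('side',a),('scene',b)):
  for nm,h in (('purple',(125,145)),('red',(0,4)),('blue',(105,120)),('green',(55,75))):
    for ce,st in blobs(mask(im,*h),50):
      if (n=='side' and 300<ce[0]<460 and 130<ce[1]<310) or (n=='scene' and 130<ce[0]<290 and 220<ce[1]<400): print(n,nm,ce,st)"
```

```text
clock: 51.58
tcp_pos: [0.4653, -0.3018, 0.2103]
ee_rot: [0.004, 0.001, 1.0, -0.006]
contact_force: [1.4, -0.8, -0.8]
gripper_width: 0.0005
grasp_force: 0.0
clock: 52.2
tcp_pos: [0.4257, -0.2028, 0.2791]
ee_rot: [0.004, 0.002, 1.0, -0.006]
contact_force: [0.2, -1.2, 1.0]
gripper_width: 0.0004
grasp_force: 0.0
side purple [355.0, 168.8] [339, 158, 34, 22, 344]
side blue [350.5, 196.3] [331, 179, 40, 34, 488]
side blue [409.3, 221.2] [401, 213, 18, 17, 203]
side green [452.0, 202.2] [435, 183, 35, 38, 820]
side green [388.4, 196.9] [384, 194, 10, 7, 58]
scene purple [245.7, 271.0] [236, 262, 20, 19, 289]
scene purple [224.6, 282.3] [215, 273, 20, 20, 295]
scene purple [207.2, 291.1] [198, 282, 20, 20, 283]
scene purple [188.0, 303.0] [178, 293, 20, 20, 271]
scene red [181.4, 324.0] [175, 315, 14, 20, 151]
scene blue [232.7, 314.4] [190, 276, 84, 69, 1646]
scene blue [167.6, 291.2] [158, 285, 24, 15, 204]
scene green [180.1, 295.1] [176, 291, 12, 12, 56]
```

Nothing has moved since the push: the carrier, caps, knob and button blobs are all where they were. I'm handing the job in.

```bash
python3 -c "
from rig import sign_off; print(sign_off())"
```

```text
the job is handed in; nothing more can be done
None
```

I handed the job in at about 52 s: the carrier holds all four purple-capped tubes and sits against the closed stop, and the start button was pressed and released. The handoff returned no verdict; that the carrier is home rests on the push meeting firm resistance at about 36 N and on camera measurements showing no visible gap.

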